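Stir the sieve and clip the stirrer on the rim

TASK

Take the stirrer out of its sloping wooden cradle and, with its tip, stir the wooden slugs lying on the round drum's sieve floor until all four small slugs have dropped through the openings and only the two large ones are left on top. Then press the stirrer's spring clip fully down over the drum's rim, so that the stirrer hangs upright on the outside of the drum with its jaw gripping the wall from inside, and let go. Keep the fingers off the slugs, leave the two large slugs in the sieve, and do not knock the other things on the bench about.

Things in the scene. Friction and masses are not known exactly. Their poses are not given: they have to be found in the camera images.
- sieve: Round open aluminium drum fixed to the bench, at any yaw: outer diameter 180 mm, height 140 mm, vertical wall 5 mm thick (inner radius 85 mm), plain level rim at 140 mm above the bench. Origin: centre of its underside, on the bench; z up. A sieve floor divides it; what falls through collects in the closed space below.
- sieve_floor (a point): Centre of the sieve floor's top, 90 mm above the bench; axes as the drum's. Floor: a cross of two flat bars 48 mm wide along x and y, and a 6 mm ledge round the wall; 6 mm thick. Four openings lie between the bars on the diagonals (45, 135, 225, 315 degrees), each centred about 54 mm from the drum's axis; a disc up to 37 mm across passes.
- stirrer_grip (a point): Centre of the stirrer's dark wooden handle: 20 mm in x, 18 mm in y, from 110 to 170 mm above the tip; 140 mm above the tip, 6 mm to +x of the spine's middle. Axes: z from tip to handle, x to the side with the jaw, y across. Mass 0.16 kg. Below the handle a flat steel spine, 8 (x) by 16 (y) mm, runs down to the tip.
- stirrer_tip (a point): Lower end of the spine, middle of its 8 x 16 mm end face; axes as stirrer_grip. At the start it stands on the stop at the low end of the cradle's trough.
- stirrer_clip (a point): Clip mouth, 98 mm above the tip, 6.5 mm to +x of the spine's middle, under the block that stops the rim when fully home. The wall goes between the spine's +x face (x = 4 mm from its middle) and the jaw's nose, 18 mm below here, 2 mm off the spine when shut. Below the nose the jaw's lip flares out to x = 15 mm, 62 mm above the tip. Axes as stirrer_grip.
- clip_jaw (a joint): Angle of the sprung jaw on the stirrer: 0 shut (its rest when empty), grows as it is pushed open, stop at 0.7 rad; about 0.1 to 0.16 with the drum's 5 mm wall in it. Pushing the clip straight down over the rim spreads it by itself with 5 to 15 N.
- cradle: Fixed wooden cradle, base 125 x 80 mm, 110 mm high. Origin: on the bench; its +x runs from the handle end to the tip end. The stirrer lies on its back (-x side) in a sloping trough, 30 degrees from vertical, handle up and to the cradle's -x, jaw up. The trough, 32 mm wide, reaches 105 mm up the stirrer; the handle is free. Draw the stirrer out along its own axis.
- small_1_center (a point): Small (24 mm diameter, 18 mm high, about 15 g) waxed, easily sliding wooden slug, an upright short cylinder, all of the same wood. This point is its centre, half-way up. Starts standing on the sieve floor.
- small_2_center (a point): Small (24 mm diameter, 18 mm high, about 15 g) waxed, easily sliding wooden slug, an upright short cylinder, all of the same wood. This point is its centre, half-way up. Starts standing on the sieve floor.
- small_3_center (a point): Small (24 mm diameter, 18 mm high, about 15 g) waxed, easily sliding wooden slug, an upright short cylinder, all of the same wood. This point is its centre, half-way up. Starts standing on the sieve floor.
- small_4_center (a point): Small (24 mm diameter, 18 mm high, about 15 g) waxed, easily sliding wooden slug, an upright short cylinder, all of the same wood. This point is its centre, half-way up. Starts standing on the sieve floor.
- large_1_center (a point): Large (52 mm diameter, 20 mm high, about 45 g) waxed, easily sliding wooden slug, an upright short cylinder, all of the same wood. This point is its centre, half-way up. Starts standing on the sieve floor; too wide for the openings.
- large_2_center (a point): Large (52 mm diameter, 20 mm high, about 45 g) waxed, easily sliding wooden slug, an upright short cylinder, all of the same wood. This point is its centre, half-way up. Starts standing on the sieve floor; too wide for the openings.
- pliers_red: Bystander to be left alone: the red-handled pliers, 195 mm long. Origin: centre of its underside.
- battery_pack: Bystander to be left alone: the black battery pack, 74 x 124 x 65 mm. Origin: centre of its underside.
- block_plane: Bystander to be left alone: the block plane, 45 x 160 x 54 mm. Origin: centre of its underside.
- offcut_1: Bystander to be left alone: the wooden offcut, 64 x 89 x 38 mm. Origin: centre of its underside.

How it is judged (in metres and radians):
On the way, in this order (a step that is already met when the one before it is completed fails the run):
1. the stirrer's tip is inside the drum, below the rim, among the slugs (horizontal distance between stirrer_tip and sieve below 0.085 m and height (world z) of stirrer_tip between 0.085 and 0.11 m), for 0.2 s.
2. all four small slugs have dropped through the sieve floor, both large ones are still on it (height (world z) of each of small_1_center, small_2_center, small_3_center, small_4_center below 0.076 m and horizontal distance between each of small_1_center, small_2_center, small_3_center, small_4_center and sieve below 0.085 m and height (world z) of large_1_center between 0.092 and 0.135 m and horizontal distance between each of large_1_center, large_2_center and sieve below 0.08 m and height (world z) of large_2_center between 0.092 and 0.135 m), for 0.2 s.
At the end, for the whole second after the job is handed in: Four small slugs in the drum under the sieve floor (centre below 76 mm), both large ones in it above the floor; stirrer let go, at rest, clipped on the rim outside the drum: clip mouth 135-147 mm high, 79-96 mm from the axis, tip outside, within 12 degrees of upright, jaw over 0.05 rad (all of step 2 and height (world z) of stirrer_clip between 0.135 and 0.147 m and horizontal distance between stirrer_clip and sieve between 0.079 and 0.096 m and horizontal distance between stirrer_tip and sieve above 0.088 m and angle between stirrer_tip's own z axis and vertical below 0.21 rad and value of joint clip_jaw above 0.05 rad and linear speed of stirrer below 0.01 m/s); the robot touches nothing.
It fails at once if the fingers press on a slug (contact force between the fingers and small_1 above 1 N or contact force between the fingers and small_2 above 1 N or contact force between the fingers and small_3 above 1 N or contact force between the fingers and small_4 above 1 N or contact force between the fingers and large_1 above 1 N or contact force between the fingers and large_2 above 1 N).
It fails at once if a bystander is knocked more than 30 mm from its place (distance of any of pliers_red, battery_pack, block_plane, offcut_1 from where it was at the start of the episode above 0.03 m).
It also fails if it takes over 72 s, if anything falls off the work surface, if the arm or the gripper's body presses on something with over 40 N, if the wrist force passes 120 N, or if a joint passes its speed limit or range.

ROBOT

A 6-joint arm with a two-finger parallel gripper is mounted at the origin on a cart in front of the work surface, level with it; the furniture and walls round the work are solid. World frame = base frame: x ahead of the robot, y to its left, z up, the work surface at z = 0. Lengths are in mm, angles in rad, forces in N, time in s.
With the tool pointing down it reaches from about 275 to 750 mm from the base axis. Payload 10.2 kg.
Tool frame: the origin (TCP) lies at the very end of the fingers, on their centre line; the grasp point (between the pads) lies 19 mm behind it; z points along the fingers, y is the direction in which the jaws open and shut (so a half turn about z gives the same grasp; the last joint's range is limited). The gripper opens to 85 mm and grips with 20 to 120 N. Pads are 22 mm wide; open, the fingers measure 114 mm over their backs; the gripper's body (76 mm by 85 mm) begins 54 mm behind the grasp point. The pads swing forward as they close: fully open they stand 13 mm farther back than shut.
Start: joints at [-1.416, 0.313, 1.498, -0, 1.331, -0.223], TCP at [193.648, -487.987, 231.294] pointing down, gripper open.
Joint ranges: [-2.94, 2.94], [-0.97, 2.17], [0.19, 2.56], [-1.23, 4.37], [0.02, 3.11], [-2.88, 2.88]. Speed limits (rad/s): [2.39, 2.39, 3.01, 3.14, 3.14, 3.14].

INTERFACE

Orientations are given as a unit quaternion [w, x, y, z].
In Python, from rig import ctrl, eyes, order gives the robot as it stands.
- The arm moves only by the tool move_arm, never from a script. Its argument "deltas" is a list of rows, each a list of 6 numbers: the shift along the tool's x, y, z in cm, then the turn, a rotation vector about the tool's x, y, z in degrees. A call has exactly 10 rows; each row shifts and turns the commanded pose from where the row before left it, along the tool's axes as they then stand; what a row does not reach is not made up. A row lasts 1/10 s, in which the tool goes at most 50 mm and 8.59 degrees, less where a joint would pass 70% of its speed; a pose out of reach is approached as far as the arm can. A call is refused whole if a number of a shift passes 5 or a number of a turn 8.59, either way. A call with a gripper value outside its range is refused whole. "grip" is the finger opening in cm, from 0 to 8.54, set as the call begins (left out, the last holds). The fingers move at their own pace and stop on an object; "newtons" is the grip in N (left out, the last holds). Time passes only in rows, so rows that do not move let the fingers close, or fill a call up. It gives the time, the measured TCP pose, the force and the opening at its end, in the units of the state.
- ctrl.sense(): the state, without advancing time (a new reading comes with each control period).
- eyes.capture(name): name is "scene" or "top" or "wrist"; returns the picture (480x640x3 uint8, blue, green, red); there is no depth.
- eyes.camera_params(name): a dict with "K" (3x3 intrinsics, pixels), "camera_from_world" (4x4, takes a point from world to camera coordinates). Camera axes: x right, y down, z forward; pixel columns grow to the right and rows downward; lengths in mm; the calibration is good to about 2 mm. The wrist camera is an equidistant fisheye: a pixel r from the principal point sees the ray r / f radians off the axis. A picture is of the moment at which its call begins: read the wrist's pose just before it. camera_params takes no time and is no camera call; for the wrist camera it gives the pose at the moment of the call.
- order.finish_job(): hands the job in, once; it reports no verdict.
The state is a dict: "time_s": time; "joints": joint angles; "dq": joint speeds; "tau": joint torques, N m; "eef_pos": TCP position; "ee_rot": TCP orientation; "force": force on the tool from outside, world axes, zero at the start; "wrist_torque": the same for the moment, N m; "grip_width": opening from 0.0 (shut) to 1.0 (fully open).
Only numpy, scipy, OpenCV 4.12 (cv2) and the standard library are available. Lean on these libraries where they do the work, as an engineer would, in place of code of your own. Each camera call takes 0.05 s, during which the arm holds its last target.

## Working session

There is one attempt and no reset: what is moved stays moved. The work goes in short steps, Python scripts to look and compute and a tool call to move; the robot and the scene stay as the last step left them, time stands still between calls to the robot, and variables do not carry over. Pictures are saved under pics/ and viewed, and the job is handed in when it is done.

Besides the shell and the picture viewer there is one more tool, called after ">>>" in YAML: its name, and indented under it one key for each argument. move_arm: Moves the arm, as the interface text tells. Its arguments: {"type":"object","properties":{"deltas":{"type":"array"},"grip":{"type":"number"},"newtons":{"type":"number"}},"required":["deltas"]}

```bash
ls; mkdir -p pics; python3 - <<'E'
from rig import ctrl, eyes, order
import cv2
print(ctrl.sense())
for n in ["scene","top","wrist"]:
    im=eyes.capture(n); cv2.imwrite(f"pics/{n}0.png",im)
    p=eyes.camera_params(n); print(n,p)
E
```

```text
pics
{'time_s': 0.0, 'joints': array([-1.41638840e+00,  3.13442634e-01,  1.49849794e+00,  2.32455126e-06,
        1.33100929e+00, -2.23377133e-01]), 'dq': array([ 0.00042381, -0.00043769, -0.00027875,  0.00114472, -0.00107583,
       -0.00085132]), 'tau': array([ 9.24233827e-04, -4.12265396e+01, -2.59744585e+01, -1.22190795e-04,
        4.14663096e-03, -9.41474354e-06]), 'eef_pos': array([ 193.60874112, -487.6927466 ,  230.71594556]), 'ee_rot': array([-6.78164156e-04,  9.82212614e-01,  1.87770926e-01,  2.45250003e-05]), 'force': array([ 0.40968594,  0.83945257, -0.1216082 ]), 'wrist_torque': array([-0.05310222, -0.01690798, -0.01923028]), 'grip_width': 1.0016106325195038}
scene {'K': array([[505.69490671,   0.        , 320.17142289],
       [  0.        , 505.69490671, 240.26852338],
       [  0.        ,   0.        ,   1.        ]]), 'camera_from_world': array([[-6.53051074e-01, -7.57288926e-01, -6.14635493e-03,
         4.76502780e+02],
       [-5.62727421e-01,  4.90669684e-01, -6.65267699e-01,
         2.89910081e+02],
       [ 5.06815691e-01, -4.30995062e-01, -7.46579608e-01,
  
[... 468 characters left out ...]
      [ 2.15978947e-01, -5.55339604e-03, -9.76382228e-01,
         1.32316727e+03],
       [ 0.00000000e+00,  0.00000000e+00,  0.00000000e+00,
         1.00000000e+00]])}
wrist {'K': array([[371.64829954,   0.        , 319.9098392 ],
       [  0.        , 371.64829954, 241.46633909],
       [  0.        ,   0.        ,   1.        ]]), 'camera_from_world': array([[ 3.69605638e-01, -9.29188089e-01, -1.08032950e-03,
        -5.24133287e+02],
       [-8.77527427e-01, -3.49438241e-01,  3.28387775e-01,
        -4.38694033e+01],
       [-3.05511517e-01, -1.20425954e-01, -9.44542377e-01,
         3.80061945e+02],
       [ 0.00000000e+00,  0.00000000e+00,  0.00000000e+00,
         1.00000000e+00]])}
```

View pics/scene0.png

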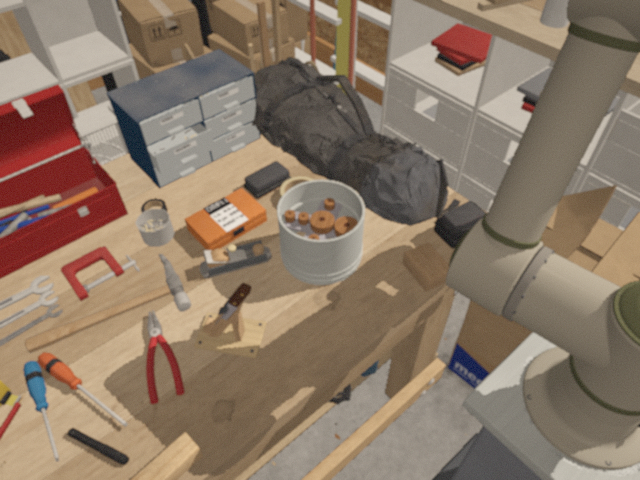

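View pics/top0.png

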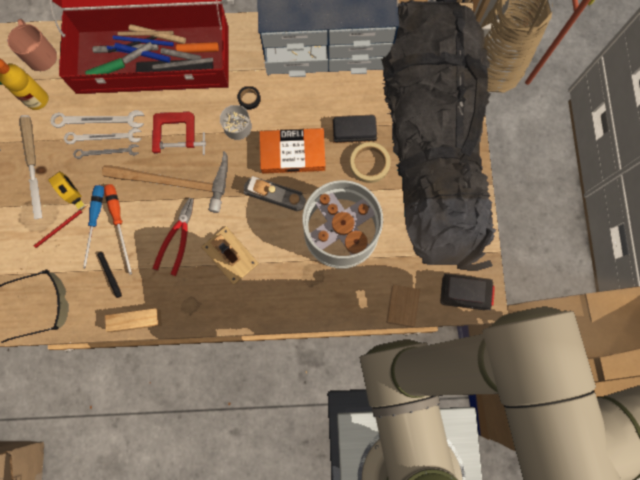

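View pics/wrist0.png

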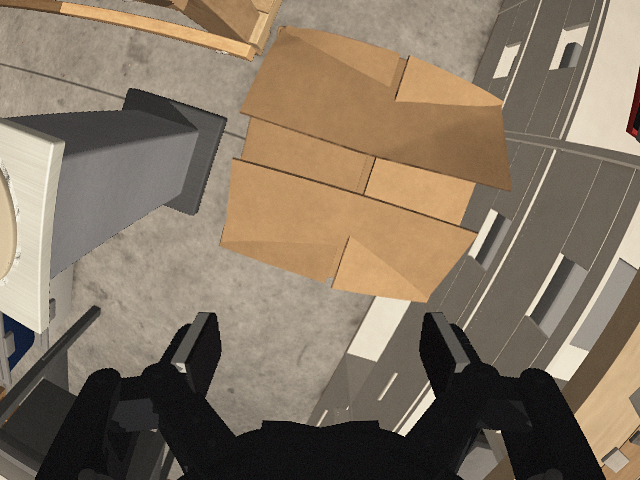

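The views show the drum (top about (343,224)), the cradle with the stirrer (top about (230,253)), and the plane, pliers, battery and offcut. I'll zoom in on the drum and the cradle.

```bash
cat > h.py <<'E'
import numpy as np, cv2
from rig import ctrl, eyes, order
from scipy.spatial.transform import Rotation as R
def ray(name,uv,P=None):
    P=P or eyes.camera_params(name); K=P["K"]; T=P["camera_from_world"]
    x=(uv[0]-K[0,2])/K[0,0]; y=(uv[1]-K[1,2])/K[1,1]
    if name=="wrist":
        r=np.hypot(x,y); d=np.array([x/r*np.sin(r),y/r*np.sin(r),np.cos(r)]) if r>0 else np.array([0,0,1.])
    else: d=np.array([x,y,1.])
    Rm=T[:3,:3]; c=-Rm.T@T[:3,3]; d=Rm.T@d
    return c,d/np.linalg.norm(d)
def onz(name,uv,z,P=None):
    c,d=ray(name,uv,P); return c+d*(z-c[2])/d[2]
def proj(name,X,P=None):
    P=P or eyes.camera_params(name); K=P["K"]; T=P["camera_from_world"]
    p=T[:3,:3]@np.asarray(X,float)+T[:3,3]
    if name=="wrist":
        r=np.hypot(p[0],p[1]); th=np.arctan2(r,p[2]); q=p[:2]/max(r,1e-9)*th
    else: q=p[:2]/p[2]
    return np.array([K[0,0]*q[0]+K[0,2],K[1,1]*q[1]+K[1,2]])
def tri(views):
    A=np.zeros((3,3));b=np.zeros(3)
    for n,uv,P in views:
        c,d=ray(n,uv,P);M=np.eye(3)-np.outer(d,d);A+=M;b+=M@c
    return np.linalg.solve(A,b)
def tool():
    s=ctrl.sense(); q=s["ee_rot"]; return s["eef_pos"],R.from_quat([q[1],q[2],q[3],q[0]]).as_matrix(),s
E
python3 - <<'E'
import cv2
t=cv2.imread('pics/top0.png');s=cv2.imread('pics/scene0.png')
cv2.imwrite('pics/c1.png',cv2.resize(t[170:290,190:400],None,fx=3.8,fy=3.8,interpolation=cv2.INTER_CUBIC))
cv2.imwrite('pics/c2.png',cv2.resize(s[170:370,190:390],None,fx=3,fy=3,interpolation=cv2.INTER_CUBIC))
E
```

```text
(no output)
```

View pics/c1.png

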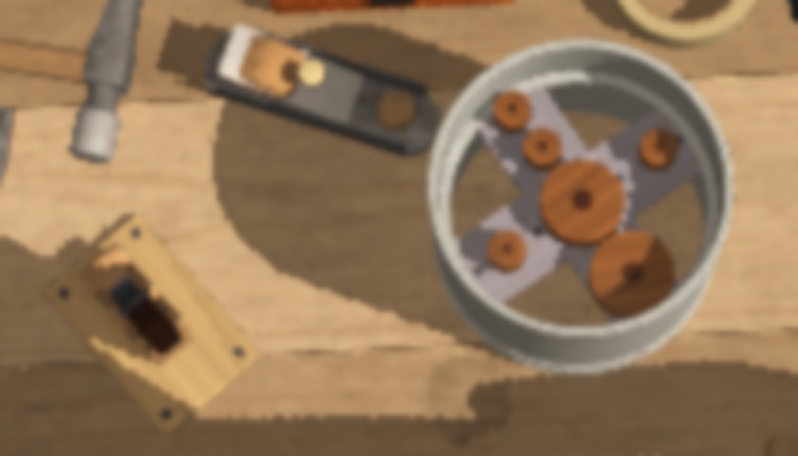

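View pics/c2.png

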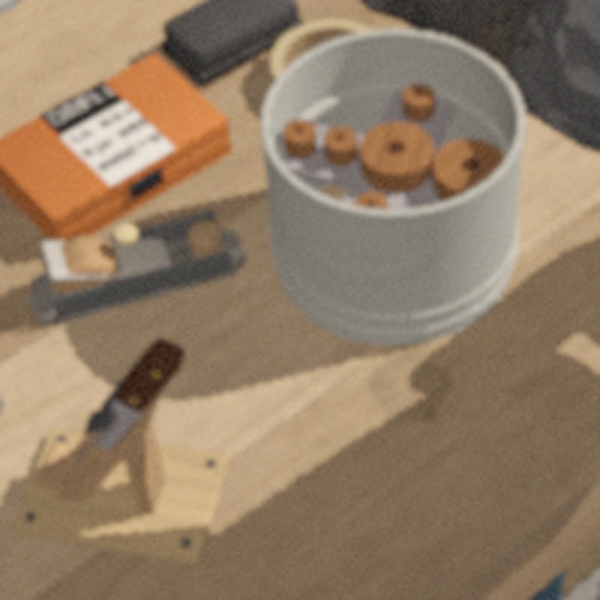

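```bash
python3 - <<'E'
from h import *
np.set_printoptions(precision=1,suppress=True)
t=lambda u,v:(190+(u-1.4)/3.8,170+(v-1.4)/3.8)
s=lambda u,v:(190+(u-1)/3,170+(v-1)/3)
# rim extremes (outer, crop1): sample outer rim points at z=140
pts=[(428,190),(732,190),(580,40),(475,75),(690,85)]
X=np.array([onz("top",t(*p),140)[:2] for p in pts]); 
A=np.c_[2*X,np.ones(len(X))];b=(X**2).sum(1);c=np.linalg.lstsq(A,b,rcond=None)[0]
print("drum",c[:2],np.sqrt(c[2]+c[0]**2+c[1]**2))
# scene rim outer
pts=[(262,118),(526,120),(390,28),(300,62),(480,55),(345,207),(450,202)]
X=np.array([onz("scene",s(*p),140)[:2] for p in pts]);
A=np.c_[2*X,np.ones(len(X))];b=(X**2).sum(1);c2=np.linalg.lstsq(A,b,rcond=None)[0]
print("drum sc",c2[:2],np.sqrt(c2[2]+c2[0]**2+c2[1]**2))
C=c[:2]
for n,p,z in [("sA",(513,107),108),("sB",(543,145),108),("sC",(659,146),108),("sD",(508,247),108),("L1",(583,200),110),("L2",(633,272),110)]:
    x=onz("top",t(*p),z)[:2]; print(n,x,x-C,np.hypot(*(x-C)),np.degrees(np.arctan2(*(x-C)[::-1])))
for n,p,z in [("sA",(299,128),108),("sB",(341,134),108),("sC",(419,94),108),("sD",(373,200),108),("L1",(398,143),110),("L2",(474,158),110)]:
    x=onz("scene",s(*p),z)[:2]; print("scene",n,x)
for p in [(137,215),(45,290),(172,430),(255,350)]: print("base z12",onz("top",t(*p),12)[:2])
for p in [(137,233),(64,293),(167,413),(238,352)]: print("screw",onz("top",t(*p),12)[:2])
# handle: end top center & joint with metal, in both
print("handle far end",tri([("top",t(168,335),None),("scene",s(170,352),None)]))
print("handle low end",tri([("top",t(135,303),None),("scene",s(122,405),None)]))
E
```

```text
drum [579.5 130. ] 89.65364691676271
drum sc [577.4 128.1] 88.48154233721493
sA [637.5 166.4] [58.1 36.4] 68.50934906853686 32.073290463202106
sB [612.8 149.3] [33.3 19.3] 38.51070523723435 30.108243628781562
sC [608.9  79.2] [ 29.4 -50.8] 58.74428243522592 -59.91664281828136
sD [550.5 173.4] [-29.   43.4] 52.1568486456283 123.73564609093462
L1 [577. 127.] [-2.5 -3. ] 3.931346087770794 -130.34093001845486
L2 [531.4  99.5] [-48.1 -30.5] 56.97168601479098 -147.64056223699154
scene sA [637.2 165.4]
scene sB [613.  146.8]
scene sC [607.2  78.5]
scene sD [550.3 170.4]
scene L1 [578.4 123.6]
scene L2 [532.8  93.4]
base z12 [604.1 411.3]
base z12 [557.3 470.8]
base z12 [463.2 390.5]
base z12 [512.1 336.9]
screw [592.2 411.4]
screw [554.8 458.6]
screw [474.2 393.5]
screw [511.3 347.8]
handle far end [494.8 368.8 168.6]
handle low end [524.3 395.1 108.9]
```

>>> move_arm:
  deltas:
    - [3.7,-3.1,-1,0,0,0]
    - [3.7,-3.1,-1,0,0,0]
    - [3.7,-3.1,-1,0,0,0]
    - [3.7,-3.1,-1,0,0,0]
    - [3.7,-3.1,-1,0,0,0]
    - [3.7,-3.1,-1,0,0,0]
    - [3.7,-3.1,-1,0,0,0]
    - [3.7,-3.1,-1,0,0,0]
    - [3.7,-3.1,-1,0,0,0]
    - [3.7,-3.1,-1,0,0,0]
  grip: 8.5
  newtons: 60

```text
time_s: 1.15
eef_pos: [423.6, -61.3, 331.8]
ee_rot: [0.0, 0.982, 0.188, 0.0]
force: [1.3, -0.5, 0.2]
grip_width: 0.993
```

>>> move_arm:
  deltas:
    - [1.9,-3.6,0.6,0,0,0]
    - [1.9,-3.6,0.6,0,0,0]
    - [1.9,-3.6,0.6,0,0,0]
    - [1.9,-3.6,0.6,0,0,0]
    - [1.9,-3.6,0.6,0,0,0]
    - [1.9,-3.6,0.6,0,0,0]
    - [1.9,-3.6,0.6,0,0,0]
    - [1.9,-3.6,0.6,0,0,0]
    - [1.9,-3.6,0.6,0,0,0]
    - [1.9,-3.6,0.6,0,0,0]

```text
time_s: 2.15
eef_pos: [466.8, 343.1, 270.8]
ee_rot: [0.0, 0.982, 0.188, -0.0]
force: [0.8, -0.2, 0.7]
grip_width: 0.996
```

>>> move_arm:
  deltas:
    - [0,0,0,0,0,-6]
    - [0,0,0,0,0,-6]
    - [0,0,0,0,0,-5.3]
    - [0,0,0,0,6,0]
    - [0,0,0,0,6,0]
    - [0,0,0,0,6,0]
    - [0,0,0,0,6,0]
    - [0,0,0,0,6,0]
    - [0,0,0,0,0,0]
    - [0,0,0,0,0,0]

```text
time_s: 3.15
eef_pos: [467.1, 341.2, 271.5]
ee_rot: [-0.086, 0.911, 0.322, 0.243]
force: [0.2, -0.1, 0.8]
grip_width: 0.993
```

```bash
python3 - <<'E'
from h import *
import pickle
p,Rm,s=tool(); print(p,Rm,s['joints'])
for n in ["wrist","scene","top"]:
    P=eyes.camera_params(n); im=eyes.capture(n); cv2.imwrite(f"pics/{n}1.png",im); pickle.dump(P,open(f"pics/{n}1.pkl","wb"))
t=cv2.imread('pics/top1.png');s=cv2.imread('pics/scene1.png')
cv2.imwrite('pics/c3.png',cv2.resize(s[240:370,170:300],None,fx=4,fy=4,interpolation=cv2.INTER_CUBIC))
E
```

```text
[467.05686129 341.22145973 271.54076417] [[ 6.74373144e-01  6.28415491e-01  3.87704569e-01]
 [ 5.44779920e-01 -7.77877863e-01  3.13242509e-01]
 [ 4.98433247e-01 -2.86719617e-05 -8.66928081e-01]] [0.35665383 0.14428425 1.69425682 0.21889538 0.81594156 1.13724843]
```

View pics/wrist1.png

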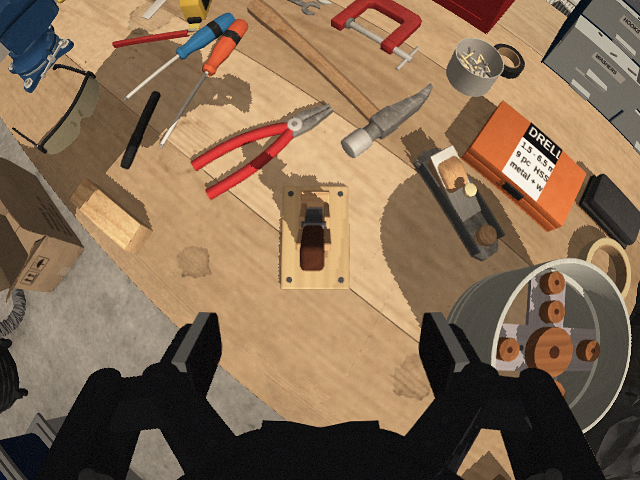

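The wrist view shows the cradle aligned with the tool. Its screws are near (290,190) and (346,280), and the handle end is near (313,262). I'll zoom in and triangulate.

```bash
python3 - <<'E'
import cv2
w=cv2.imread('pics/wrist1.png');s=cv2.imread('pics/scene1.png')
cv2.imwrite('pics/c4.png',cv2.resize(w[170:300,265:365],None,fx=6,fy=4.5,interpolation=cv2.INTER_CUBIC))
cv2.imwrite('pics/c3.png',cv2.resize(s[270:370,190:290],None,fx=6,fy=6,interpolation=cv2.INTER_CUBIC))
E
```

```text
(no output)
```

View pics/c4.png

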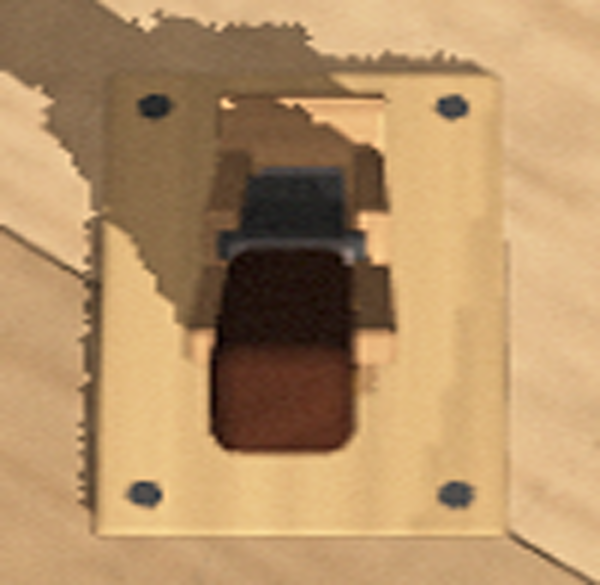

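View pics/c3.png

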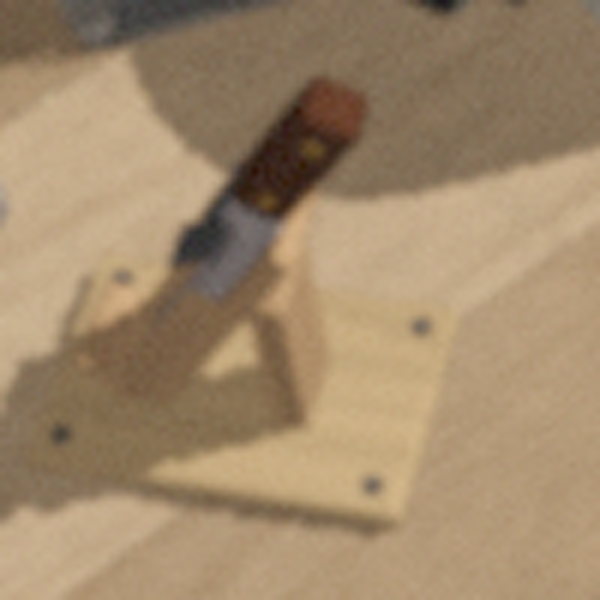

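```bash
python3 - <<'E'
from h import *
import pickle
np.set_printoptions(precision=1,suppress=True)
Pw=pickle.load(open('pics/wrist1.pkl','rb'))
w=lambda u,v:(265+(u-2.5)/6,170+(v-1.75)/4.5)
s=lambda u,v:(190+(u-2.5)/6,270+(v-2.5)/6)
e=tri([("wrist",w(283,398),Pw),("scene",s(338,107),None)]);print("end",e, proj("wrist",e,Pw),w(283,398),proj("scene",e),s(338,107))
sc=[]
for a,b in [((155,106),(60,433)),((453,106),(122,277)),((146,494),(372,485)),((456,494),(422,326))]:
    x=tri([("wrist",w(*a),Pw),("scene",s(*b),None)]);sc.append(x);print("screw",x,onz("wrist",w(*a),12,Pw))
sc=np.array(sc)
for z in (165,170,175): 
  q=[onz("wrist",w(*c),z,Pw) for c in [(213,345),(355,345),(355,452),(212,452)]]
  print(z,np.linalg.norm(q[1]-q[0]),np.mean(q,0))
m=(sc[0]+sc[1]-sc[2]-sc[3]);print("yaw",np.degrees(np.arctan2(m[1],m[0])),sc.mean(0))
m=(sc[0]+sc[2]-sc[1]-sc[3]);print("yaw2",np.degrees(np.arctan2(-m[0],m[1])))
# where is camera of grasp axis
p=np.array([467.06,341.2,271.5])
E
```

```text
end [493.4 371.  170.7] [311.9 258.8] (311.75, 258.05555555555554) [245.6 287.4] (245.91666666666666, 287.4166666666667)
screw [554.5 459.    9.8] [553.9 458.2  12. ]
screw [591.7 411.9  10.8] [591.4 411.8  12. ]
screw [473.6 393.7   9. ] [473.5 393.3  12. ]
screw [510.9 347.1   9.6] [510.8 347.2  12. ]
165 17.584542283095733 [494.3 372.  165. ]
170 17.260999675267946 [493.8 371.4 170. ]
175 16.937457067440203 [493.4 370.9 175. ]
yaw 38.81729987555065 [532.7 402.9   9.8]
yaw2 38.47356939729257
```

>>> move_arm:
  deltas:
    - [-0.8,-0.3,0,0,0,0]
    - [-0.8,-0.36,1.0,0,0,0]
    - [0,0,2.5,0,0,0]
    - [0,0,2.5,0,0,0]
    - [0,0,2.5,0,0,0]
    - [0,0,2.5,0,0,0]
    - [0,0,2,0,0,0]
    - [0,0,1.3,0,0,0]
    - [0,0,1,0,0,0]
    - [0,0,0,0,0,0]

```text
time_s: 4.3
eef_pos: [511.4, 385.9, 129.9]
ee_rot: [-0.086, 0.911, 0.322, 0.243]
force: [-1.0, -0.6, 0.3]
grip_width: 0.991
```

```bash
python3 - <<'E'
from h import *
p,Rm,s=tool(); print(p,s['force'])
im=eyes.capture("wrist"); cv2.imwrite("pics/wrist2.png",im)
s=eyes.capture("scene");cv2.imwrite('pics/c5.png',cv2.resize(s[220:370,170:320],None,fx=4,fy=4,interpolation=cv2.INTER_CUBIC))
E
```

```text
[511.42349635 385.89014961 129.86144109] [-0.98600937 -0.64389305  0.30468504]
```

View pics/wrist2.png

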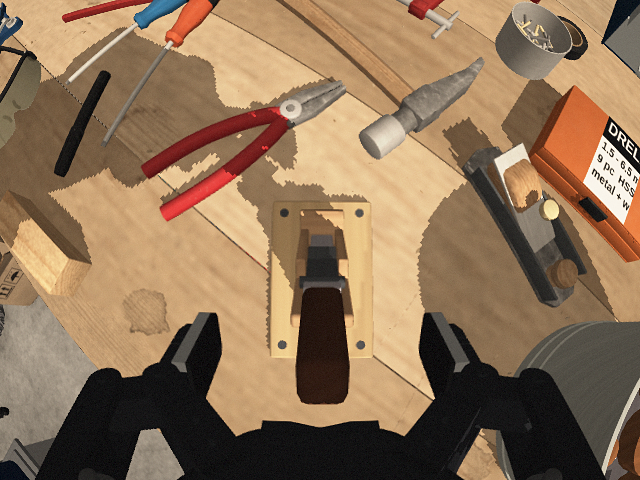

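View pics/c5.png

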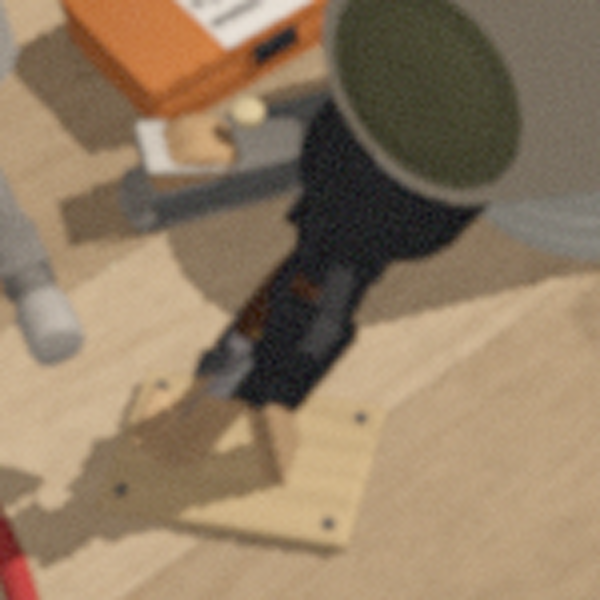

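The handle sits centred between the fingers (column 322, pads at about 210 and 430). Closing now.

>>> move_arm:
  deltas:
    - [0,0,0,0,0,0]
    - [0,0,0,0,0,0]
    - [0,0,0,0,0,0]
    - [0,0,0,0,0,0]
    - [0,0,0,0,0,0]
    - [0,0,0,0,0,0]
    - [0,0,0,0,0,0]
    - [0,0,0,0,0,0]
    - [0,0,0,0,0,0]
    - [0,0,0,0,0,0]
  grip: 0
  newtons: 90

```text
time_s: 5.4
eef_pos: [511.7, 385.8, 131.2]
ee_rot: [-0.086, 0.911, 0.322, 0.244]
force: [-3.0, -2.4, 5.4]
grip_width: 0.197
```

>>> move_arm:
  deltas:
    - [0,0,-0.5,0,0,0]
    - [0,0,-1,0,0,0]
    - [0,0,-1.5,0,0,0]
    - [0,0,-1.5,0,0,0]
    - [0,0,-1.5,0,0,0]
    - [0,0,-1.5,0,0,0]
    - [0,0,-1.5,0,0,0]
    - [0,0,-1.5,0,0,0]
    - [0,0,-1.5,0,0,0]
    - [0,0,-1,0,0,0]

```text
time_s: 6.4
eef_pos: [460.3, 344.6, 244.1]
ee_rot: [-0.086, 0.911, 0.322, 0.244]
force: [-0.2, 0.5, -1.8]
grip_width: 0.197
```

```bash
python3 - <<'E'
from h import *
p,Rm,s=tool(); print(p,s['force'],s['grip_width'])
im=eyes.capture("wrist"); cv2.imwrite("pics/wrist3.png",im)
s=eyes.capture("scene");cv2.imwrite('pics/c6.png',cv2.resize(s[170:370,170:370],None,fx=3,fy=3,interpolation=cv2.INTER_CUBIC))
E
```

```text
[460.30361063 344.63461708 244.10148227] [-0.22699915  0.5078996  -1.79726328] 0.19664354204481346
```

View pics/wrist3.png

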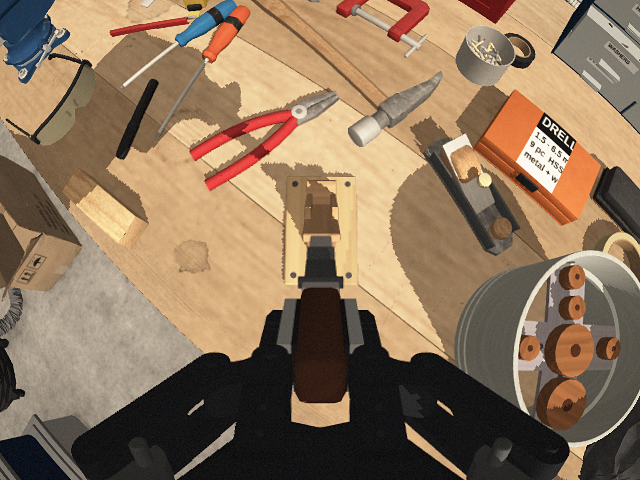

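View pics/c6.png

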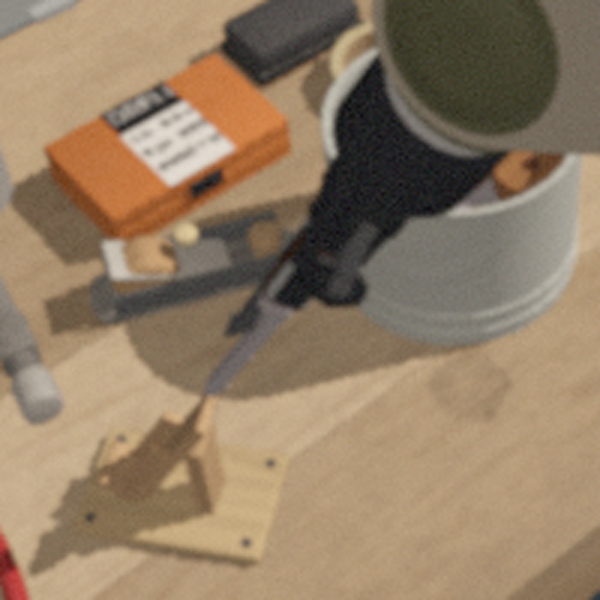

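>>> move_arm:
  deltas:
    - [0,0,-1.5,0,0,0]
    - [0,0,-1.5,0,0,0]
    - [0,0,-1,0,0,0]
    - [0,0,0,0,-5,0]
    - [0,0,0,0,-5,0]
    - [0,0,0,0,-5,0]
    - [0,0,0,0,-5,0]
    - [0,0,0,0,-5,0]
    - [0,0,0,0,-4.9,0]
    - [0,0,0,0,0,0]

```text
time_s: 7.5
eef_pos: [446.2, 333.0, 276.7]
ee_rot: [-0.0, 0.943, 0.333, -0.0]
force: [-0.3, 0.3, -1.1]
grip_width: 0.201
```

>>> move_arm:
  deltas:
    - [0.1,2.7,-0.1,0,0,0]
    - [0.1,2.7,-0.1,0,0,0]
    - [0.1,2.7,-0.1,0,0,0]
    - [0.1,2.7,-0.1,0,0,0]
    - [0.2,2.7,-0.1,0,0,0]
    - [0.2,2.7,-0.1,0,0,0]
    - [0.2,2.7,-0.1,0,0,0]
    - [0.2,2.7,-0.1,0,0,0]
    - [0.2,2.7,-0.1,0,0,0]
    - [0,2.7,0,0,0,0]

```text
time_s: 8.5
eef_pos: [626.8, 130.4, 286.8]
ee_rot: [-0.0, 0.943, 0.333, 0.002]
force: [0.2, 0.2, -1.8]
grip_width: 0.202
```

```bash
python3 - <<'E'
from h import *
p,Rm,s=tool(); print(p,Rm,s['force'],s['grip_width'],s['joints'])
for n in ["wrist","scene","top"]: cv2.imwrite(f"pics/{n}4.png",eyes.capture(n))
s=cv2.imread('pics/scene4.png');t=cv2.imread('pics/top4.png')
cv2.imwrite('pics/c7.png',cv2.resize(s[100:300,250:450],None,fx=3,fy=3,interpolation=cv2.INTER_CUBIC))
E
```

```text
[626.75636165 130.39544354 286.83152793] [[ 7.77561948e-01  6.28797114e-01  3.40683744e-03]
 [ 6.28794350e-01 -7.77569167e-01  1.96345425e-03]
 [ 3.88366611e-03  6.15492825e-04 -9.99992269e-01]] [ 0.19440849  0.18786091 -1.78758322] 0.20210231658605274 [0.02167282 0.55288292 1.00202711 0.00188931 1.583234   0.9124893 ]
```

View pics/wrist4.png

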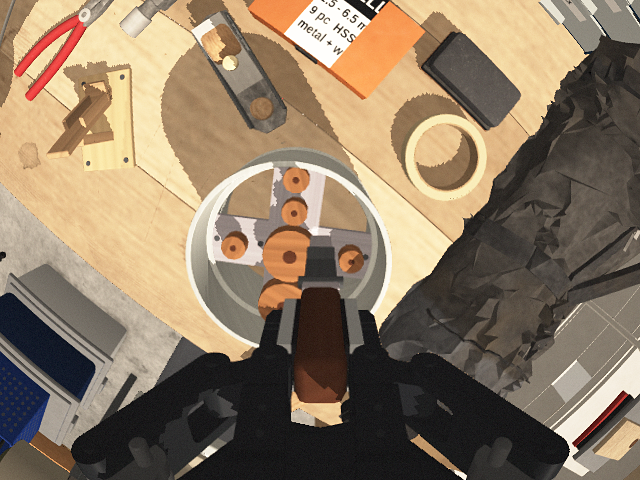

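View pics/c7.png

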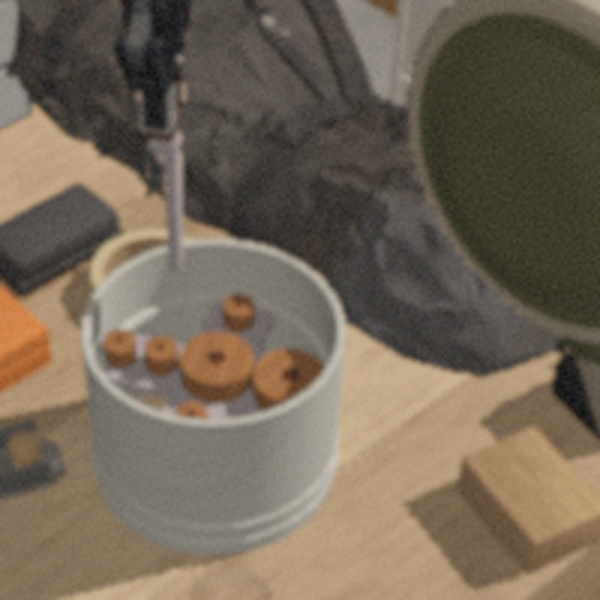

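View pics/top4.png

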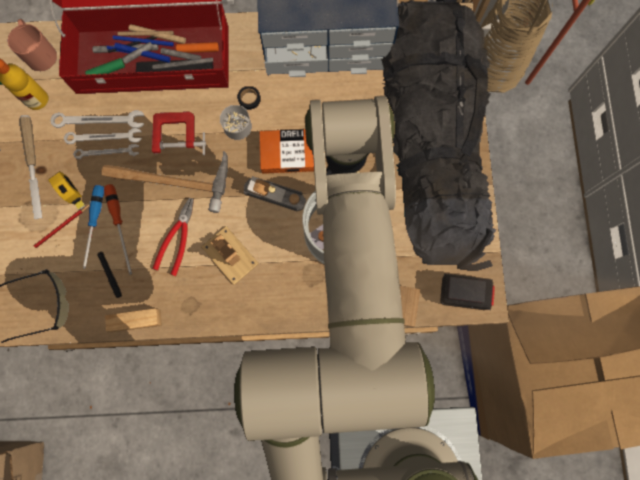

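```bash
cat >> h.py <<'E'
def tipw():
    p,Rm,s=tool(); return p+Rm@np.array([-6,0,124.])
E
python3 - <<'E'
from h import *
np.set_printoptions(precision=1,suppress=True)
P=eyes.camera_params("wrist")
X=tipw(); print("tip",X,"scene px",proj("scene",X),"wrist px",proj("wrist",X,P))
for h in (0,20,40,60): print(h,proj("scene",tool()[0]+tool()[1]@np.array([-6,0,124.-h])))
w=cv2.imread('pics/wrist4.png')
# outer rim edge: bright white ring
g=cv2.cvtColor(w,cv2.COLOR_BGR2GRAY)
cv2.imwrite('pics/c8.png',cv2.resize(w[140:340,180:400],None,fx=3.5,fy=3,interpolation=cv2.INTER_CUBIC))
E
```

```text
tip [622.1 126.5 162.2] scene px [307.3 188.9] wrist px [320.9 238.3]
0 [307.3 188.9]
20 [307.1 181.6]
40 [306.9 174.1]
60 [306.6 166.4]
```

View pics/c8.png

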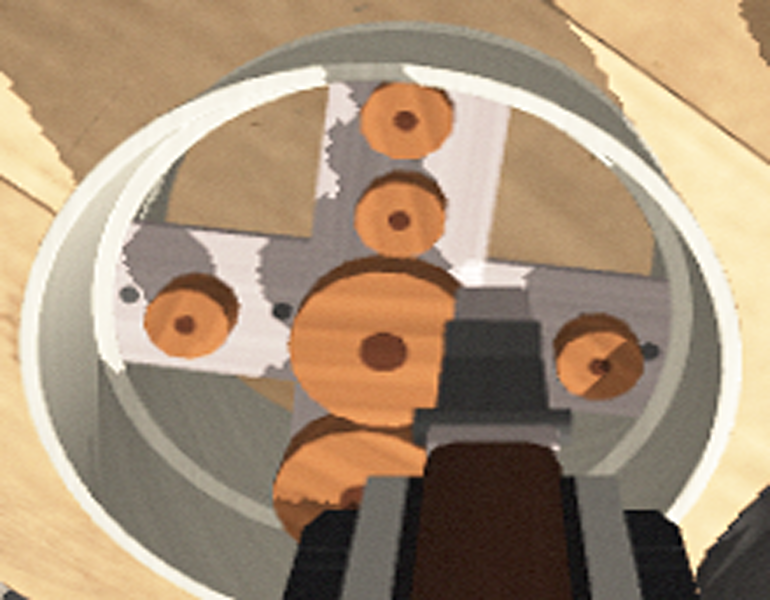

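```bash
python3 - <<'E'
from h import *
np.set_printoptions(precision=1,suppress=True)
P=eyes.camera_params("wrist")
w=lambda u,v:(180+(u-1.25)/3.5,140+(v-1)/3)
def circ(pts,z):
    X=np.array([onz("wrist",w(*p),z,P)[:2] for p in pts]); A=np.c_[2*X,np.ones(len(X))];b=(X**2).sum(1);c=np.linalg.lstsq(A,b,rcond=None)[0]
    return c[:2],np.sqrt(c[2]+c[0]**2+c[1]**2)
print("rim outer",circ([(20,330),(742,350),(365,63),(130,160),(600,135),(100,510),(700,480),(230,100)],140))
print("rim inner", circ([(40,330),(722,350),(365,80),(120,500),(690,470)],140))
C=np.array([578.5,129])
C=circ([(20,330),(742,350),(365,63),(130,160),(600,135),(100,510),(700,480),(230,100)],140)[0]
cs={}
for n,p,z in [("sA",(405,120),108),("sB",(399,220),108),("sC",(601,367),108),("sD",(185,325),108),("L1",(383,351),110),("L2",(352,497),110)]:
    x=onz("wrist",w(*p),z,P)[:2]; d=x-C; a=np.radians(31); print(n,x,"uv",d@[np.cos(a),np.sin(a)],d@[-np.sin(a),np.cos(a)])
# bar edges at z=90
for l,r in [((328,85),(311,237)),((510,105),(490,262)),((125,225),(311,240)),((490,262),(665,277)),((118,362),(285,378))]:
    a=onz("wrist",w(*l),90,P)[:2]-C;b=onz("wrist",w(*r),90,P)[:2]-C;d=b-a;n=np.array([-d[1],d[0]])/np.linalg.norm(d);print("edge ang",np.degrees(np.arctan2(d[1],d[0])),"off",n@a)
E
```

```text
rim outer (array([578.7, 127.9]), np.float64(87.38651652785742))
rim inner (array([581.1, 129.4]), np.float64(82.83050236244648))
sA [636.  166.2] uv 68.78690989106536 3.2758073068532094
sB [611.3 148.8] uv 38.689735308090526 1.1547448158938
sC [607.7  78.2] uv -0.7249657803589868 -57.55083280519051
sD [548.7 173.3] uv -2.3039770676491864 54.336753907757874
L1 [576.2 127. ] uv -2.583771202010893 0.4950338600361077
L2 [529.9 102.9] uv -54.736011191040284 3.7464499966849547
edge ang -148.35851110741658 off -24.679412285507176
edge ang -147.0813881324995 off 25.093490137202696
edge ang -57.09359438453343 off 24.987424128406744
edge ang -56.97188893904939 off 22.66399320983897
edge ang -57.31429280241607 off -23.276061413434725
```

>>> move_arm:
  deltas:
    - [0,0,0,0,0,6.4]
    - [0.25,0.17,0,0,0,0]
    - [0,0,1,0,0,0]
    - [0,0,1,0,0,0]
    - [0,0,1,0,0,0]
    - [0,0,1,0,0,0]
    - [0,0,1,0,0,0]
    - [0,0,1,0,0,0]
    - [0,0,0.7,0,0,0]
    - [0,0,0,0,0,0]

```text
time_s: 9.65
eef_pos: [628.9, 131.2, 218.8]
ee_rot: [-0.001, 0.96, 0.28, -0.0]
force: [0.1, 0.4, -1.2]
grip_width: 0.196
```

```bash
cat >> h.py <<'E'
C=np.array([578.7,128.6]);U=np.array([np.cos(np.radians(32.5)),np.sin(np.radians(32.5))]);V=np.array([-U[1],U[0]])
def uv(X): d=np.asarray(X)[:2]-C; return np.array([d@U,d@V])
def look(k):
    P=eyes.camera_params("wrist"); im=eyes.capture("wrist"); cv2.imwrite(f"pics/w{k}.png",im)
    import pickle; pickle.dump(P,open(f"pics/w{k}.pkl","wb"))
    s=eyes.capture("scene")
    a=cv2.resize(im[130:350,170:410],(480,440),interpolation=cv2.INTER_CUBIC); b=cv2.resize(s[140:290,260:390],(312,360),interpolation=cv2.INTER_CUBIC)
    o=np.zeros((440,792,3),np.uint8); o[:,:480]=a; o[:360,480:]=b; cv2.imwrite(f"pics/l{k}.png",o)
    p,Rm,st=tool(); t=tipw(); print("tip uv",uv(t).round(1),"z",t[2].round(1),"TCP",p.round(1),"F",st['force'].round(1),"t",st['time_s'],"gw",round(st['grip_width'],3),"tilt z",Rm[:,2].round(3))
E
python3 -c "
from h import *
look(5)"
```

```text
tip uv [ 38.3 -25. ] z 96.3 TCP [629.3 131.2 220.3] F [-0.1 -0.4 -1.7] t 9.75 gw 0.198 tilt z [ 0.002  0.001 -1.   ]
```

View pics/l5.png

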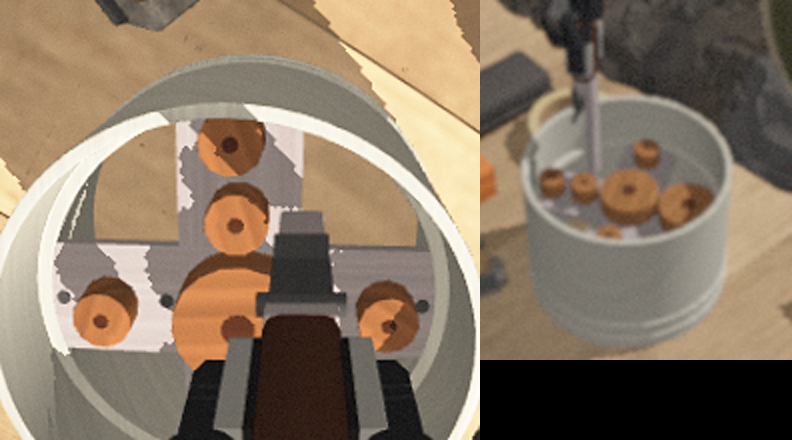

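The tip is beside slug B, to its −v side. Pushing in +v.

>>> move_arm:
  deltas:
    - [0,-0.4,0.1,0,0,0]
    - [0,-0.5,0,0,0,0]
    - [0,-0.5,0,0,0,0]
    - [0,-0.5,0,0,0,0]
    - [0,-0.5,0,0,0,0]
    - [0,-0.5,0,0,0,0]
    - [0,-0.5,0,0,0,0]
    - [0,-0.5,0,0,0,0]
    - [0,-0.4,0,0,0,0]
    - [0,0,0,0,0,0]

```text
time_s: 10.75
eef_pos: [605.8, 167.9, 219.1]
ee_rot: [-0.0, 0.96, 0.28, 0.001]
force: [-0.4, -0.7, -1.9]
grip_width: 0.199
```

```bash
python3 -c "
from h import *
look(6)"
```

```text
tip uv [38.2 18.1] z 95.1 TCP [606.1 167.4 219.1] F [ 1.  -0.5 -1.6] t 10.85 gw 0.198 tilt z [ 0.001  0.001 -1.   ]
```

View pics/l6.png

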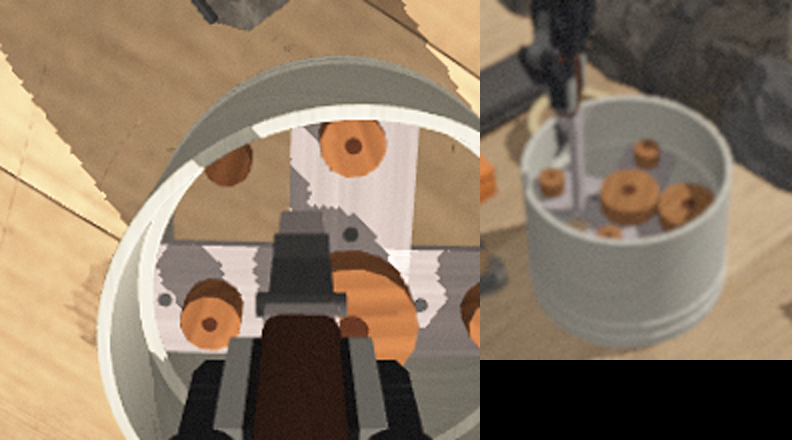

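Slug B has dropped (visible below at about (228,160)). Next is slug A, pushed in −v from its far side.

>>> move_arm:
  deltas:
    - [0,-0.7,0,0,0,0]
    - [1.4,0,0,0,0,0]
    - [1.4,0,0,0,0,0]
    - [0.1,0,0,0,0,0]
    - [0,0.5,0,0,0,0]
    - [0,0.5,0,0,0,0]
    - [0,0.5,0,0,0,0]
    - [0,0.5,0,0,0,0]
    - [0,0.5,0,0,0,0]
    - [0,0,0,0,0,0]

```text
time_s: 11.85
eef_pos: [640.5, 167.1, 219.1]
ee_rot: [-0.0, 0.96, 0.28, 0.001]
force: [-0.7, 1.1, -1.4]
grip_width: 0.196
```

```bash
python3 -c "
from h import *
look(7)"
```

```text
tip uv [67.1  0. ] z 95.0 TCP [640.2 167.8 219.1] F [-0.  -0.4 -1.4] t 11.95 gw 0.198 tilt z [ 0.001  0.001 -1.   ]
```

View pics/l7.png

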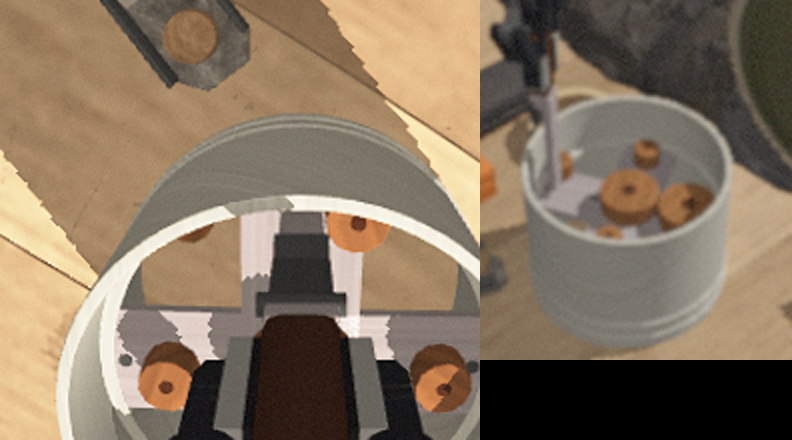

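Slug A is moving in −v. I'll continue and draw it slightly inward.

>>> move_arm:
  deltas:
    - [-0.1,0.5,0,0,0,0]
    - [-0.2,0.5,0,0,0,0]
    - [-0.2,0.5,0,0,0,0]
    - [-0.2,0.4,0,0,0,0]
    - [-0.2,0.3,0,0,0,0]
    - [0,0,0,0,0,0]
    - [0,0,0,0,0,0]
    - [0,0,0,0,0,0]
    - [0,0,0,0,0,0]
    - [0,0,0,0,0,0]

```text
time_s: 12.95
eef_pos: [644.4, 144.7, 219.1]
ee_rot: [-0.0, 0.96, 0.28, 0.001]
force: [0.9, -1.0, -1.4]
grip_width: 0.198
```

```bash
python3 -c "
from h import *
look(8)"
```

```text
tip uv [ 58.2 -21.8] z 95.1 TCP [644.4 144.6 219.1] F [-0.2 -0.9 -2.2] t 13.05 gw 0.198 tilt z [ 0.001  0.001 -1.   ]
```

View pics/l8.png

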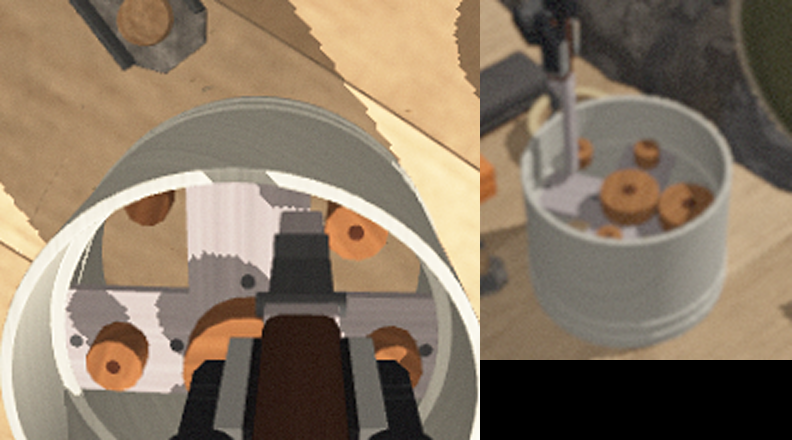

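```bash
python3 -c "
from h import *
import pickle
P=pickle.load(open('pics/w8.pkl','rb'))
for z in (108,100,90): print(z,uv(onz('wrist',(348.5,246),z,P)))
s=(260+(585-480)/2.4,140+150/2.4)
for z in (108,100,90): print('sc',uv(onz('scene',s,z)))
"
```

```text
108 [ 56.66992246 -41.85493071]
100 [ 53.7939514  -42.51200303]
90 [ 50.19898758 -43.33334343]
sc [ 48.93056952 -37.5448517 ]
sc [ 51.71773407 -45.35261538]
sc [ 55.20168975 -55.11231997]
```

Slug A is leaning over the opening, apparently wedged between the ledge and the tip. I'll back the tip off.

>>> move_arm:
  deltas:
    - [0,-0.5,0,0,0,0]
    - [0,-0.5,0,0,0,0]
    - [-0.5,-0.3,0,0,0,0]
    - [0,0,0,0,0,0]
    - [0,0,0,0,0,0]
    - [0,0,0,0,0,0]
    - [0,0,0,0,0,0]
    - [0,0,0,0,0,0]
    - [0,0,0,0,0,0]
    - [0,0,0,0,0,0]

```text
time_s: 14.05
eef_pos: [633.2, 152.7, 219.1]
ee_rot: [-0.0, 0.96, 0.28, 0.001]
force: [0.1, 0.0, -1.0]
grip_width: 0.197
```

```bash
python3 -c "
from h import *
look(9)"
```

```text
tip uv [53.2 -8.9] z 95.0 TCP [633.2 152.7 219. ] F [ 0.   0.6 -1.5] t 14.15 gw 0.2 tilt z [ 0.001  0.001 -1.   ]
```

View pics/l9.png

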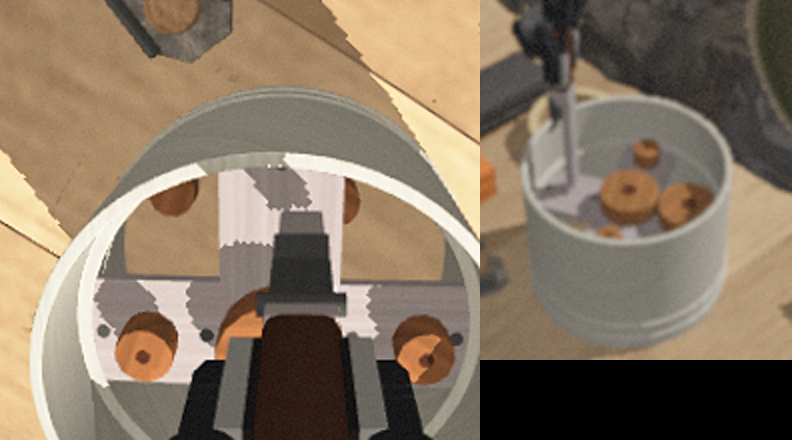

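Slug A has dropped. Next is slug C at uv (−3,−58), pushed in −u.

>>> move_arm:
  deltas:
    - [-1.5,1.6,0,0,0,0]
    - [-1.5,1.6,0,0,0,0]
    - [0,1,0,0,0,0]
    - [0,0.9,0,0,0,0]
    - [-0.6,0,0,0,0,0]
    - [-0.6,0,0,0,0,0]
    - [-0.5,0,0,0,0,0]
    - [-0.5,0,0,0,0,0]
    - [0,0,0,0,0,0]
    - [0,0,0,0,0,0]

```text
time_s: 15.15
eef_pos: [616.8, 81.9, 219.2]
ee_rot: [-0.0, 0.96, 0.28, 0.001]
force: [0.0, 0.2, -1.3]
grip_width: 0.201
```

```bash
python3 -c "
from h import *
look(10)"
```

```text
tip uv [  1.4 -59.9] z 95.0 TCP [616.9  81.9 219. ] F [-0.3 -0.3 -1.2] t 15.25 gw 0.198 tilt z [ 0.002  0.001 -1.   ]
```

View pics/l10.png

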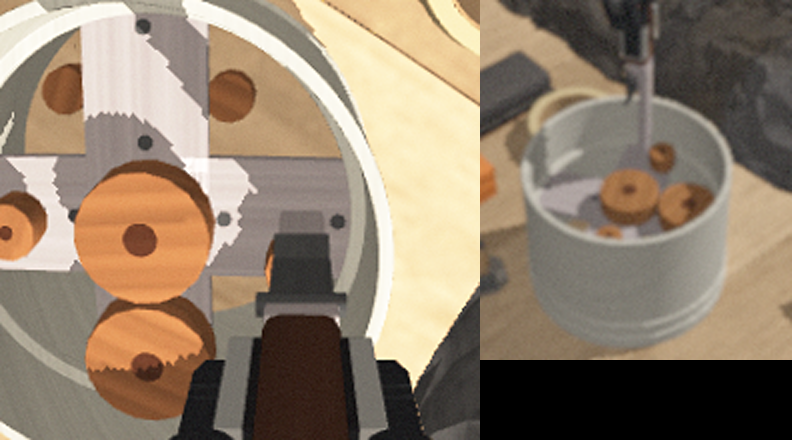

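>>> move_arm:
  deltas:
    - [-0.5,0,0,0,0,0]
    - [-0.5,0,0,0,0,0]
    - [-0.5,0,0,0,0,0]
    - [-0.5,0,0,0,0,0]
    - [-0.4,0,0,0,0,0]
    - [0,0,0,0,0,0]
    - [0.5,0,0,0,0,0]
    - [1,0,0,0,0,0]
    - [1,0,0,0,0,0]
    - [0,0,0,0,0,0]

```text
time_s: 16.25
eef_pos: [618.4, 83.0, 218.6]
ee_rot: [-0.0, 0.96, 0.281, 0.001]
force: [-0.4, 0.1, -2.0]
grip_width: 0.2
```

```bash
python3 -c "
from h import *
look(11)"
```

```text
tip uv [  2.2 -59.8] z 94.7 TCP [617.7  82.4 218.7] F [-0.2 -0.9 -1.6] t 16.35 gw 0.203 tilt z [ 0.001  0.001 -1.   ]
```

View pics/l11.png

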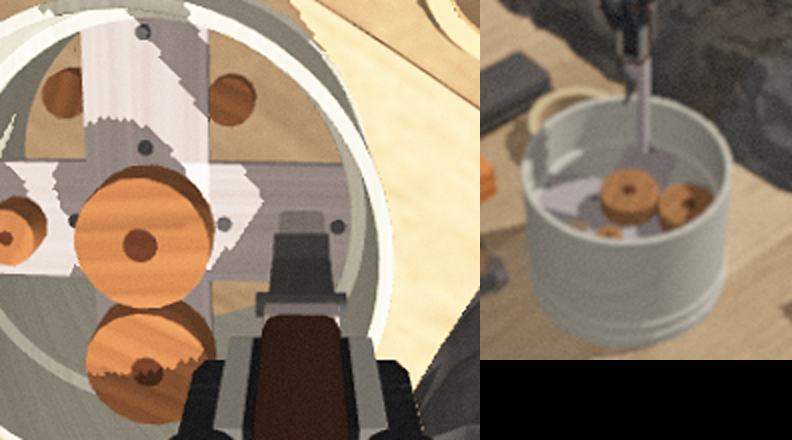

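Slug C is gone from the floor in the scene view. Going round L1 to slug D.

>>> move_arm:
  deltas:
    - [1.9,-1,0,0,0,0]
    - [1.9,-1,0,0,0,0]
    - [0,-2,0,0,0,0]
    - [0,-2,0,0,0,0]
    - [0,-2,0,0,0,0]
    - [0,-2,0,0,0,0]
    - [-0.8,-0.8,0,0,0,0]
    - [-0.8,-0.8,0,0,0,0]
    - [0,0,0,0,0,0]
    - [0,0,0,0,0,0]

```text
time_s: 17.35
eef_pos: [573.7, 192.3, 219.4]
ee_rot: [-0.0, 0.96, 0.28, 0.001]
force: [0.4, 0.0, -1.2]
grip_width: 0.203
```

```bash
python3 -c "
from h import *
look(12)"
```

```text
tip uv [24.4 55.9] z 95.1 TCP [574.1 191.9 219.1] F [-0.4  0.3 -1.4] t 17.45 gw 0.199 tilt z [ 0.002  0.001 -1.   ]
```

View pics/l12.png

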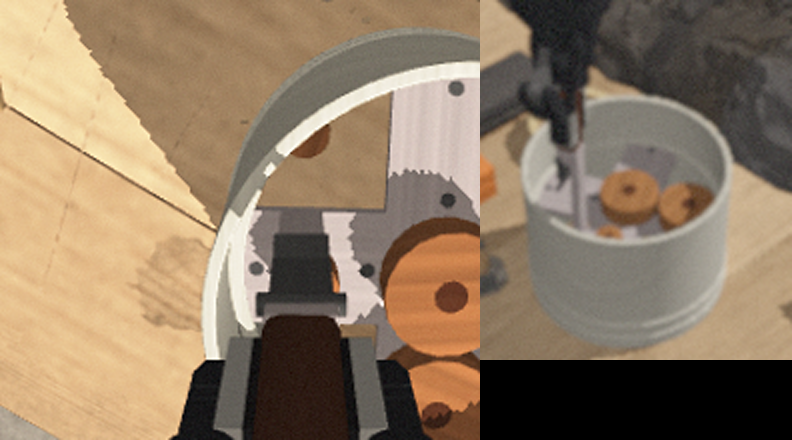

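>>> move_arm:
  deltas:
    - [-0.5,0.1,0,0,0,0]
    - [-0.5,0,0,0,0,0]
    - [-0.5,0,0,0,0,0]
    - [-0.5,0,0,0,0,0]
    - [-0.5,0,0,0,0,0]
    - [-0.5,0,0,0,0,0]
    - [-0.5,0,0,0,0,0]
    - [-0.5,0,0,0,0,0]
    - [-0.6,0,0,0,0,0]
    - [0,0,0,0,0,0]

```text
time_s: 18.45
eef_pos: [535.1, 166.1, 219.1]
ee_rot: [-0.0, 0.96, 0.28, 0.001]
force: [0.6, 1.4, -1.5]
grip_width: 0.201
```

>>> move_arm:
  deltas:
    - [0.5,0,0,0,0,0]
    - [1,0,0,0,0,0]
    - [1.5,-0.2,0,0,0,0]
    - [1.5,0,-1,0,0,0]
    - [0,0,-2,0,0,0]
    - [0,0,-2,0,0,0]
    - [0,0,-2,0,0,0]
    - [0,0,-1,0,0,0]
    - [0,0,0,0,0,0]
    - [0,0,0,0,0,0]

```text
time_s: 19.45
eef_pos: [572.2, 192.2, 298.0]
ee_rot: [-0.0, 0.96, 0.28, 0.0]
force: [-0.1, -1.2, -1.3]
grip_width: 0.196
```

```bash
python3 -c "
from h import *
look(13)
cv2.imwrite('pics/top13.png',eyes.capture('top')); print(tool()[2]['joints'])"
```

```text
tip uv [22.6 57.3] z 173.8 TCP [572.1 192.1 297.8] F [ 0.1 -0.2 -1.6] t 19.55 gw 0.196 tilt z [-0.001  0.001 -1.   ]
[1.29678834e-01 4.60342458e-01 1.11619001e+00 9.24481095e-04
 1.56540327e+00 1.13250371e+00]
```

View pics/l13.png

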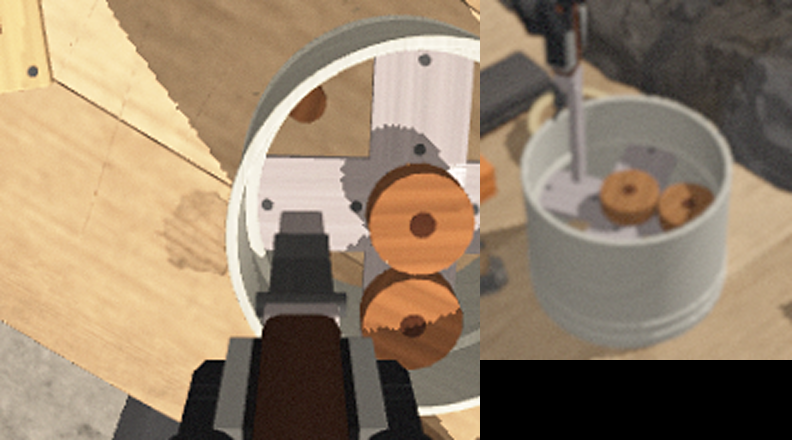

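View pics/top13.png

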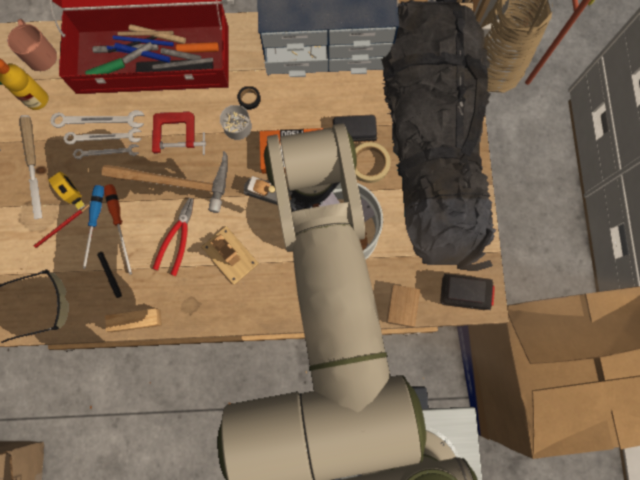

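Nothing small is visible on the floor now. To confirm C and D, I'll yaw the stirrer for clipping (tool x at azimuth 70°), move it outside the rim and look in.

>>> move_arm:
  deltas:
    - [0,0,0,0,0,-7.5]
    - [0,0,0,0,0,-7.5]
    - [0,0,0,0,0,-7.5]
    - [0,0,0,0,0,-7.5]
    - [0,0,0,0,0,-7.5]
    - [-3.2,0.6,0,0,0,0]
    - [-3.2,0.6,0,0,0,0]
    - [-3.2,0.6,0,0,0,0]
    - [-3.2,0.5,0,0,0,0]
    - [-3.3,0.5,0,0,0,0]

```text
time_s: 20.6
eef_pos: [543.1, 30.2, 298.3]
ee_rot: [-0.0, 0.819, 0.574, 0.001]
force: [0.2, 0.6, -1.2]
grip_width: 0.198
```

```bash
python3 -c "
from h import *
look(14)
t=tipw(); d=t[:2]-C; print(np.hypot(*d),np.degrees(np.arctan2(d[1],d[0])),tool()[1])
cv2.imwrite('pics/w14b.png',cv2.resize(eyes.capture('wrist')[60:360,100:500],(800,600),interpolation=cv2.INTER_CUBIC))"
```

```text
tip uv [-88.7 -69.2] z 174.4 TCP [543.1  28.2 298.4] F [-0.1  0.3 -1.2] t 20.7 gw 0.199 tilt z [ 0.  0. -1.]
112.47136778432734 -109.5263878233217 [[ 3.44837204e-01  9.38662439e-01  3.59297570e-04]
 [ 9.38662418e-01 -3.44837313e-01  3.05173332e-04]
 [ 4.10353953e-04  2.32024007e-04 -9.99999889e-01]]
```

View pics/w14b.png

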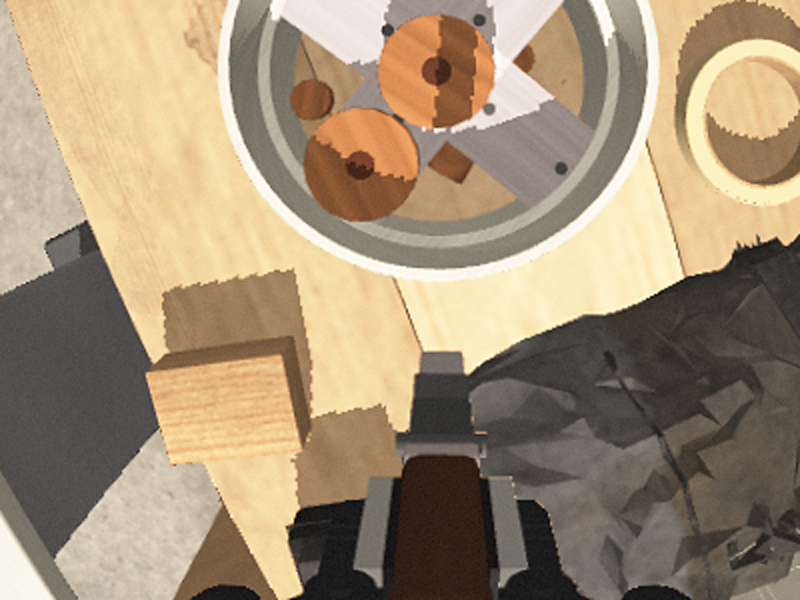

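View pics/l14.png

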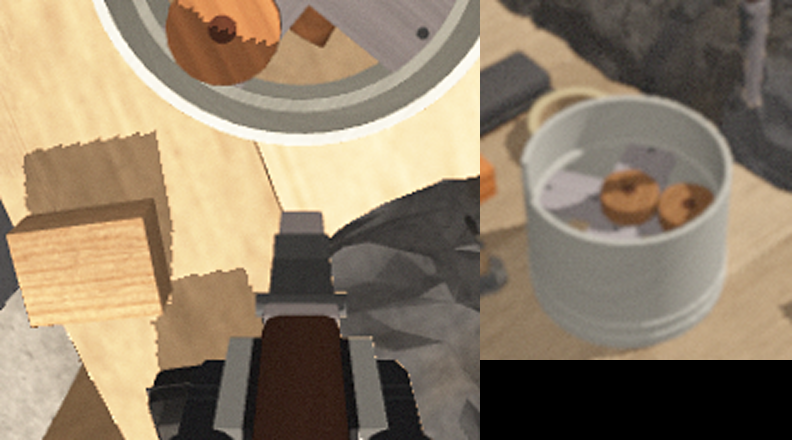

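All four small slugs are below the floor: D at (311,98), C on its side at (450,162), A at (525,57), and B seen earlier. Checking clearance to the black bag before lowering.

```bash
python3 -c "
from h import *
np.set_printoptions(precision=0,suppress=True)
for z in (0,100,200):
  print(z,[onz('top',p,z)[:2] for p in [(405,215),(412,240),(400,180)]])
  print([proj('scene',(597,8,z)),proj('scene',(541,25,z))])
s=cv2.imread('pics/scene0.png'); 
"
```

```text
0 [array([615., -32.]), array([551., -45.]), array([707., -27.])]
[array([354., 223.]), array([365., 239.])]
100 [array([590., -17.]), array([530., -29.]), array([675., -12.])]
[array([356., 192.]), array([368., 208.])]
200 [array([565.,  -2.]), array([510., -13.]), array([643.,   3.])]
[array([358., 156.]), array([371., 173.])]
```

>>> move_arm:
  deltas:
    - [0,0,1,0,0,0]
    - [0,0,1,0,0,0]
    - [0,0,1,0,0,0]
    - [0,0,1,0,0,0]
    - [0,0,1,0,0,0]
    - [0,0,1,0,0,0]
    - [0,0,1,0,0,0]
    - [0.4,0,0.9,0,0,0]
    - [0.6,0,0,0,0,0]
    - [0,0,0,0,0,0]

```text
time_s: 21.75
eef_pos: [547.5, 41.5, 219.9]
ee_rot: [-0.0, 0.819, 0.574, 0.001]
force: [-0.2, -0.4, -1.3]
grip_width: 0.195
```

```bash
python3 -c "
from h import *
look(15)
t=tipw(); d=t[:2]-C; print(np.hypot(*d),np.degrees(np.arctan2(d[1],d[0])))
cv2.imwrite('pics/t15.png',cv2.resize(eyes.capture('scene')[80:280,240:440],(600,600),interpolation=cv2.INTER_CUBIC))"
```

```text
tip uv [-77.9 -60.9] z 96.3 TCP [547.5  41.  220.3] F [ 0.2  0.4 -1.5] t 21.85 gw 0.199 tilt z [ 0.002  0.001 -1.   ]
98.82434911301976 -109.49333687262832
```

View pics/t15.png

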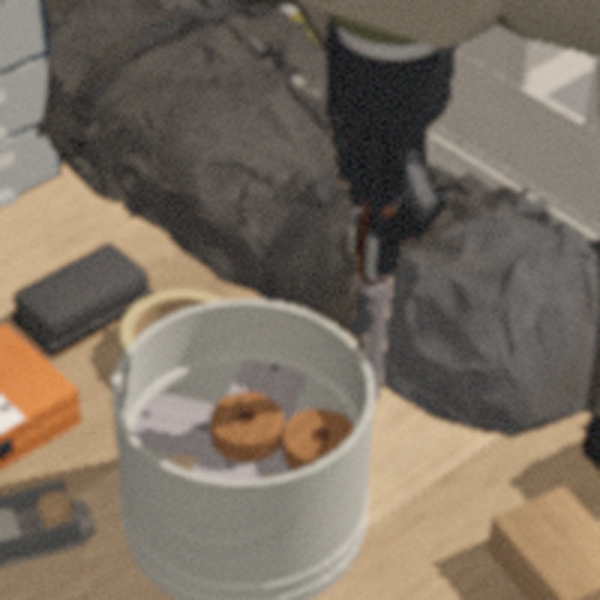

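View pics/l15.png

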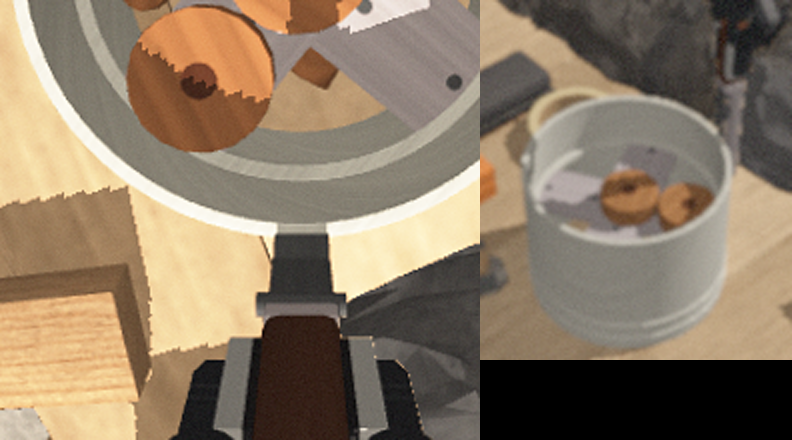

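>>> move_arm:
  deltas:
    - [0.1,0,0,0,0,0]
    - [0.1,0,0,0,0,0]
    - [0.1,0,0,0,0,0]
    - [0.1,0,0,0,0,0]
    - [0,0,0,0,0,0]
    - [0,0,0,0,0,0]
    - [0,0,0,0,0,0]
    - [0,0,0,0,0,0]
    - [0,0,0,0,0,0]
    - [0,0,0,0,0,0]

```text
time_s: 22.9
eef_pos: [548.6, 44.5, 219.9]
ee_rot: [-0.0, 0.819, 0.574, 0.001]
force: [0.7, -0.2, -1.4]
grip_width: 0.2
```

```bash
cat > st.py <<'E'
from h import *
t=tipw(); d=t[:2]-C; p,Rm,s=tool(); X=Rm[:,0]
print("r",np.hypot(*d).round(2),"az",np.degrees(np.arctan2(d[1],d[0])).round(1),"tipz",t[2].round(1),"F",s['force'].round(1),"Fx",(s['force']@X).round(2),"M",(Rm.T@s['wrist_torque']).round(3),"gw",s['grip_width'],s['time_s'])
E
python3 st.py
```

```text
r 95.12 az -109.6 tipz 95.8 F [ 0.7 -0.2 -1.4] Fx 0.05 M [ 0.065 -0.008  0.001] gw 0.20014015638990226 22.9
```

>>> move_arm:
  deltas:
    - [0.1,0,0,0,0,0]
    - [0.1,0,0,0,0,0]
    - [0,0,0,0,0,0]
    - [0,0,0,0,0,0]
    - [0,0,0,0,0,0]
    - [0,0,0,0,0,0]
    - [0,0,0,0,0,0]
    - [0,0,0,0,0,0]
    - [0,0,0,0,0,0]
    - [0,0,0,0,0,0]

```text
time_s: 23.9
eef_pos: [549.1, 46.0, 219.8]
ee_rot: [0.0, 0.819, 0.574, 0.0]
force: [-1.8, -4.7, -2.1]
grip_width: 0.198
```

```bash
python3 st.py
```

```text
r 93.72 az -109.7 tipz 95.8 F [-1.8 -4.7 -2.1] Fx -5.02 M [ 0.074 -1.349  0.061] gw 0.1977156773594283 23.9
```

Wall contact came at r ≈ 94 mm, as computed. I'll back off 1.3 mm and press down in stages.

>>> move_arm:
  deltas:
    - [-0.13,0,0,0,0,0]
    - [0,0,0.5,0,0,0]
    - [0,0,0.5,0,0,0]
    - [0,0,0.5,0,0,0]
    - [0,0,0.5,0,0,0]
    - [0,0,0.5,0,0,0]
    - [0,0,0.4,0,0,0]
    - [0,0,0,0,0,0]
    - [0,0,0,0,0,0]
    - [0,0,0,0,0,0]

```text
time_s: 24.9
eef_pos: [548.8, 45.3, 190.8]
ee_rot: [-0.0, 0.819, 0.574, 0.001]
force: [0.0, 0.5, -2.5]
grip_width: 0.201
```

```bash
python3 st.py; python3 -c "
from h import *
cv2.imwrite('pics/w16.png',cv2.resize(eyes.capture('wrist')[130:350,200:440],(720,660),interpolation=cv2.INTER_CUBIC)[:600])
cv2.imwrite('pics/s16.png',cv2.resize(eyes.capture('scene')[80:230,300:450],(600,600),interpolation=cv2.INTER_CUBIC))"
```

```text
r 94.36 az -109.7 tipz 66.8 F [ 0.   0.5 -2.5] Fx 0.51 M [ 0.092 -0.371  0.015] gw 0.2008995230042236 24.9
```

View pics/w16.png

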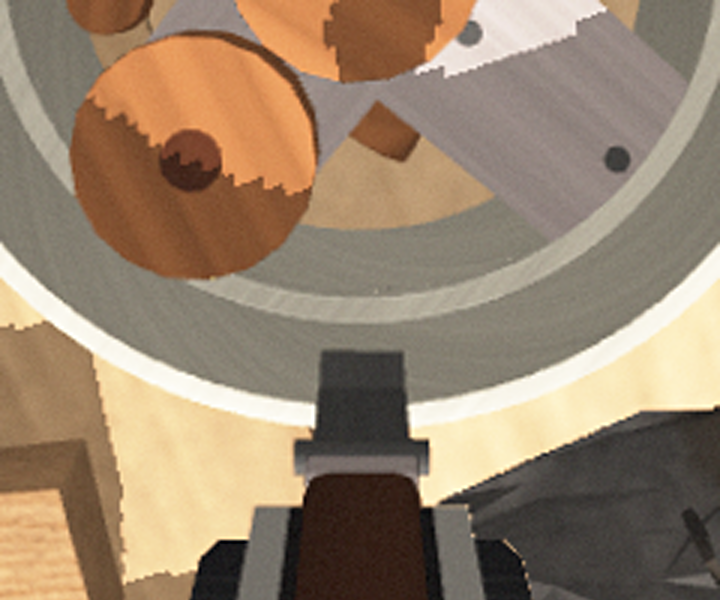

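View pics/s16.png

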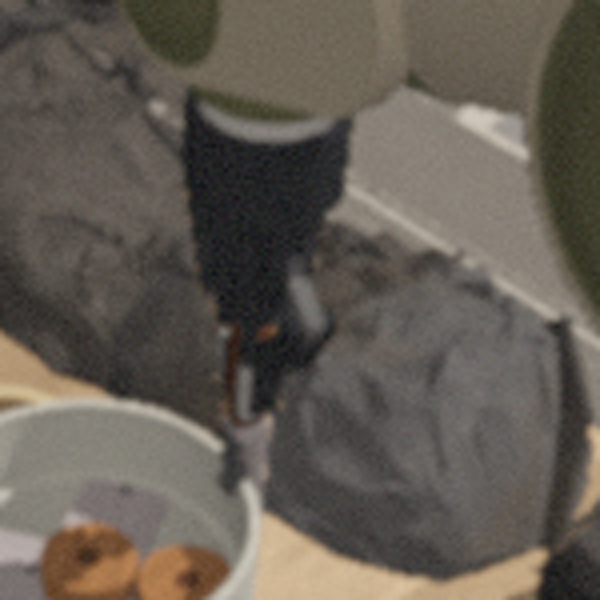

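The jaw lip is inside the rim and the spine is outside it. Pressing on.

>>> move_arm:
  deltas:
    - [0,0,0.3,0,0,0]
    - [0,0,0.3,0,0,0]
    - [0,0,0.3,0,0,0]
    - [0,0,0.3,0,0,0]
    - [0,0,0.3,0,0,0]
    - [0,0,0.2,0,0,0]
    - [0,0,0.2,0,0,0]
    - [0,0,0.2,0,0,0]
    - [0,0,0,0,0,0]
    - [0,0,0,0,0,0]

```text
time_s: 26.0
eef_pos: [548.8, 45.3, 169.4]
ee_rot: [-0.0, 0.819, 0.574, 0.001]
force: [1.8, -2.0, -2.1]
grip_width: 0.195
```

```bash
python3 st.py
```

```text
r 94.34 az -109.7 tipz 45.4 F [ 1.8 -2.  -2.1] Fx -1.25 M [-0.276 -0.259  0.085] gw 0.19511963913727898 26.0
```

>>> move_arm:
  deltas:
    - [0,0,0.1,0,0,0]
    - [0,0,0.1,0,0,0]
    - [0,0,0.1,0,0,0]
    - [0,0,0.1,0,0,0]
    - [0,0,0,0,0,0]
    - [0,0,0,0,0,0]
    - [0,0,0,0,0,0]
    - [0,0,0,0,0,0]
    - [0,0,0,0,0,0]
    - [0,0,0,0,0,0]

```text
time_s: 27.0
eef_pos: [548.9, 45.3, 165.8]
ee_rot: [-0.0, 0.819, 0.574, 0.001]
force: [1.7, -1.4, -0.9]
grip_width: 0.202
```

```bash
python3 st.py; python3 -c "
from h import *
cv2.imwrite('pics/w17.png',cv2.resize(eyes.capture('wrist')[130:350,200:440],(720,660),interpolation=cv2.INTER_CUBIC)[:600])
cv2.imwrite('pics/s17.png',cv2.resize(eyes.capture('scene')[80:230,300:450],(600,600),interpolation=cv2.INTER_CUBIC))"
```

```text
r 94.32 az -109.6 tipz 41.8 F [ 1.7 -1.4 -0.9] Fx -0.75 M [-0.283 -0.25   0.072] gw 0.2024020333767424 27.0
```

View pics/w17.png

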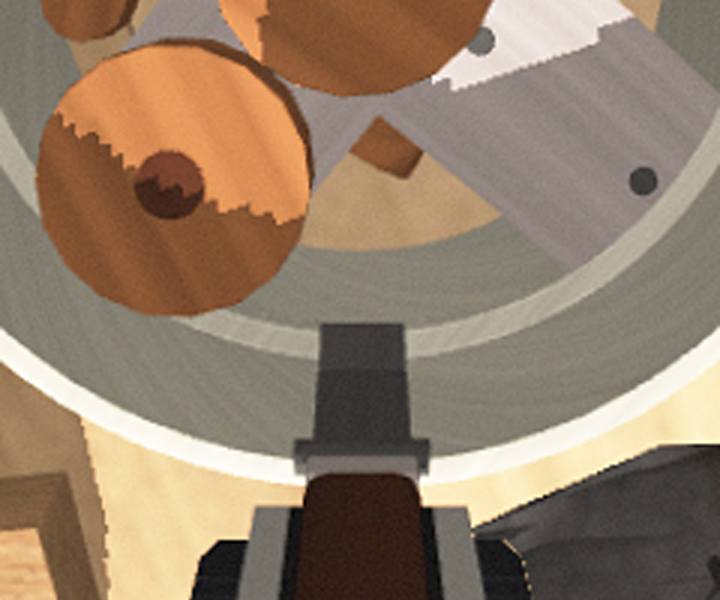

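View pics/s17.png

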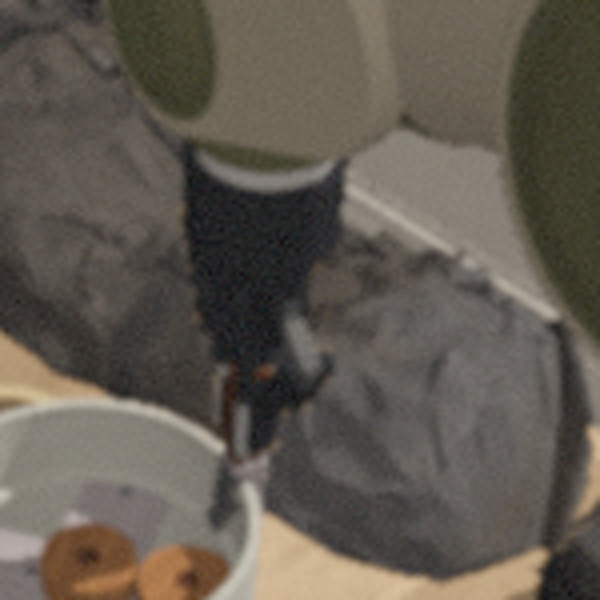

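>>> move_arm:
  deltas:
    - [0,0,0.1,0,0,0]
    - [0,0,0.1,0,0,0]
    - [0,0,0.1,0,0,0]
    - [0,0,0,0,0,0]
    - [0,0,0,0,0,0]
    - [0,0,0,0,0,0]
    - [0,0,0,0,0,0]
    - [0,0,0,0,0,0]
    - [0,0,0,0,0,0]
    - [0,0,0,0,0,0]

```text
time_s: 28.1
eef_pos: [549.0, 45.2, 164.6]
ee_rot: [0.0, 0.819, 0.574, 0.001]
force: [-5.5, -0.5, 14.6]
grip_width: 0.202
```

```bash
python3 st.py
```

```text
r 94.29 az -109.4 tipz 40.5 F [-5.5 -0.5 14.6] Fx -2.31 M [ 0.815 -0.645  0.051] gw 0.20167574649395015 28.1
```

The stop block has met the rim (Fz jumped to about 15 N). One more small press, then back to neutral.

>>> move_arm:
  deltas:
    - [0,0,0.1,0,0,0]
    - [0,0,0,0,0,0]
    - [0,0,0,0,0,0]
    - [0,0,-0.1,0,0,0]
    - [0,0,-0.1,0,0,0]
    - [0,0,0,0,0,0]
    - [0,0,0,0,0,0]
    - [0,0,0,0,0,0]
    - [0,0,0,0,0,0]
    - [0,0,0,0,0,0]

```text
time_s: 29.1
eef_pos: [549.0, 45.3, 164.6]
ee_rot: [0.0, 0.819, 0.574, 0.001]
force: [-2.2, -1.4, 8.3]
grip_width: 0.199
```

```bash
python3 st.py
```

```text
r 94.29 az -109.5 tipz 40.6 F [-2.2 -1.4  8.3] Fx -2.0 M [ 0.424 -0.456 -0.035] gw 0.19933450932181665 29.1
```

>>> move_arm:
  deltas:
    - [0,0,0,0,0,0]
    - [0,0,0,0,0,0]
    - [0,0,0,0,0,0]
    - [0,0,0,0,0,0]
    - [0,0,0,0,0,0]
    - [0,0,0,0,0,0]
    - [0,0,0,0,0,0]
    - [0,0,0,0,0,0]
    - [0,0,0,0,0,0]
    - [0,0,0,0,0,0]
  grip: 5

```text
time_s: 30.1
eef_pos: [548.9, 45.2, 163.8]
ee_rot: [-0.0, 0.819, 0.574, 0.001]
force: [0.4, 0.3, 0.1]
grip_width: 0.585
```

```bash
python3 st.py; python3 -c "
from h import *
cv2.imwrite('pics/w18.png',cv2.resize(eyes.capture('wrist')[130:400,180:460],(620,600),interpolation=cv2.INTER_CUBIC)[:600])"
```

```text
r 94.34 az -109.6 tipz 39.8 F [0.4 0.3 0.1] Fx 0.45 M [-0.015  0.018  0.034] gw 0.5852754199166355 30.1
```

View pics/w18.png

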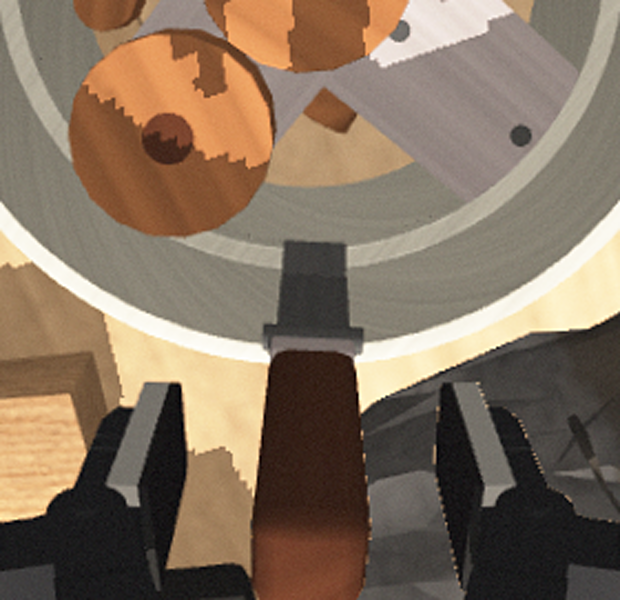

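The fingers are clear of the handle on both sides. Retreating straight up.

>>> move_arm:
  deltas:
    - [0,0,-0.5,0,0,0]
    - [0,0,-1,0,0,0]
    - [0,0,-1.5,0,0,0]
    - [0,0,-2,0,0,0]
    - [0,0,-2,0,0,0]
    - [0,0,-2,0,0,0]
    - [0,0,-2,0,0,0]
    - [0,0,-2,0,0,0]
    - [-1,0,-2,0,0,0]
    - [0,0,0,0,0,0]

```text
time_s: 31.15
eef_pos: [545.8, 35.1, 317.2]
ee_rot: [0.002, 0.819, 0.574, 0.003]
force: [0.9, -0.4, -0.6]
grip_width: 0.584
```

```bash
python3 st.py; python3 -c "
from h import *
import pickle
P=eyes.camera_params('wrist');pickle.dump(P,open('pics/w19.pkl','wb'))
w=eyes.capture('wrist');cv2.imwrite('pics/w19f.png',w)
cv2.imwrite('pics/w19.png',cv2.resize(w[60:360,140:540],(800,600),interpolation=cv2.INTER_CUBIC))
s=eyes.capture('scene');cv2.imwrite('pics/s19f.png',s)
cv2.imwrite('pics/s19.png',cv2.resize(s[120:270,260:410],(600,600),interpolation=cv2.INTER_CUBIC))"
```

```text
r 104.87 az -109.0 tipz 193.2 F [ 0.9 -0.4 -0.6] Fx -0.1 M [-0.002  0.009 -0.005] gw 0.5838256226104311 31.15
```

View pics/w19.png

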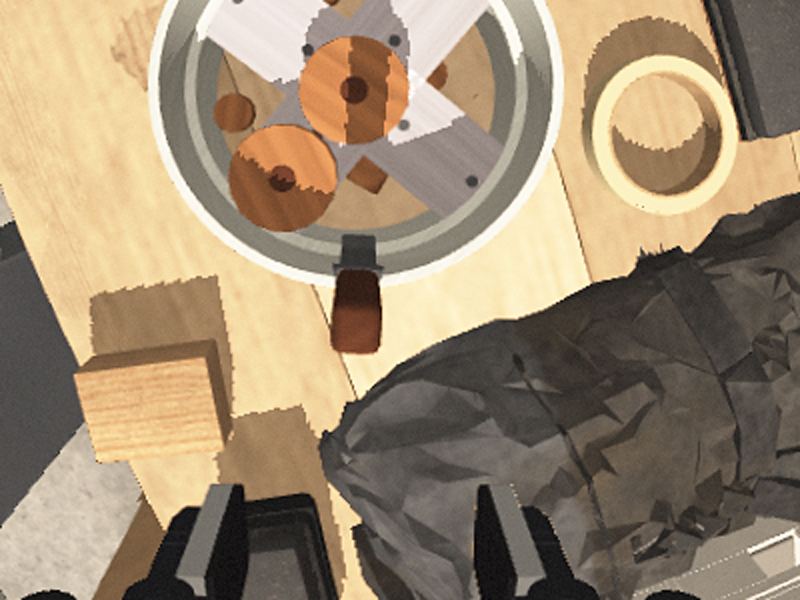

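View pics/s19.png

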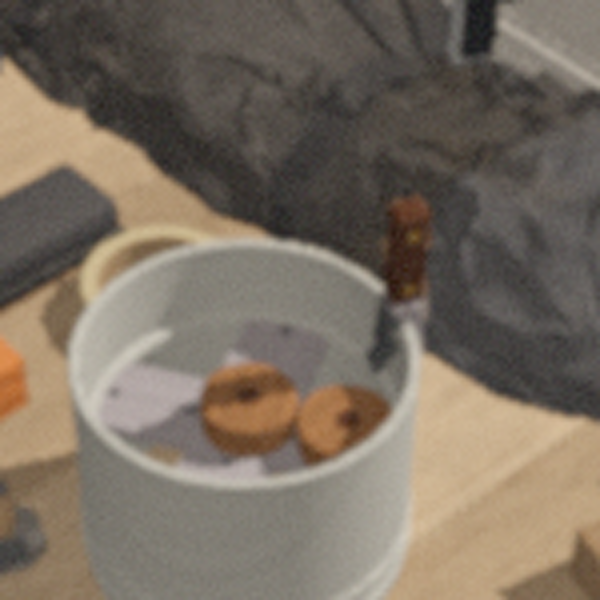

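```bash
python3 -c "
from h import *
import pickle
P=pickle.load(open('pics/w19.pkl','rb'))
e=tri([('wrist',(319-.5,225-.5),P),('scene',(362,170.5),None)]);d=e[:2]-C
print('end',e,'r',np.hypot(*d),np.degrees(np.arctan2(d[1],d[0])))
b=tri([('wrist',(358/2+139.5,275/2+59.5),P),('scene',(260+404/4,120+297/4),None)]);print('handle low front',b,np.hypot(*(b[:2]-C)))
"
```

```text
end [548.21879244  46.02372642 213.50662775] r 88.02241176858521 -110.26051112954934
handle low front [548.32071569  48.4884408  149.87351431] 85.67825181102397
```

The handle end sits at z ≈ 213.5 mm, which puts the clip mouth at about 141 mm. Its radius of 88.0 mm is what an upright stirrer gives. Handing in.

```bash
python3 -c "
from rig import order
print(order.finish_job())"
```

```text
the job is handed in; nothing more can be done
None
```

I took the stirrer out of the cradle along its own axis and used its tip to push each of the four small slugs off the bars into an opening. I then clipped the stirrer on the rim, let go, backed the arm off and handed the job in at about 31 s of the 72 s. The hand-in gives no verdict.

**Slugs:** Wrist pictures after stirring show three small slugs below the floor (one lying on its side). The fourth shows there in earlier pictures from the stirring, and none is left on the floor. Both large slugs are still on top.

**Clip:** The rim met the clip's stop block at about 15 N. After release, two camera views put the clip mouth at about 141 mm height, within 135–147 mm. The handle end is 88 mm from the drum's axis, which is what an upright stirrer gives.

**Rest of the bench:** The fingers stayed well above the slugs throughout and ended clear of everything. The offcut stood untouched in the last pictures, and I had no contact with the other bystanders.

**Not checked or disagreeing:**
- I could not measure the jaw angle directly. It is inferred from the wall being seated in the clip.
- My tip-height estimate read about 1.5 mm low compared with where the stop block met the rim.
- The different camera fits of the drum centre differed by 2–4 mm, so I set the clip's distance from the wall by touching the wall.

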